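Set up the sauce warmer for service

TASK

Set up the sauce warmer for service. Lift the overflow pipe out of its bracket and stand it upright in the trough's drain with its taper fully home, then open the blue water cock to its stop, which frees the red heat selector, and turn that fully on. Stand every sauce pot upright and fully home in a well of its own (before or after, any pot in any well), and leave the spice jars and the shaker behind the warmer where they are.

Things in the scene. Friction and masses are not known exactly. Their poses are not given: they have to be found in the camera images.
- sauce_warmer: fixed brushed-steel box 250 mm deep (x) by 410 mm wide (y), flat deck 100 mm above the table; origin on the table near its middle, x away from the robot, y to the robot's left. Left part: four tapered wells. Right part: console with two handles in front; behind it the water trough, an open recess 96 (x) by 145 (y) mm, 45 mm deep, with the drain in its floor
- well_1 (a point): centre of the mouth of a tapered round well, level with the deck; the well narrows downward: 57 mm across at the mouth, 0.36 mm of diameter less per mm of depth, 38 mm deep. Wells are 115 mm apart. A pot that is fully home has its middle 5 mm above this point (its top stands 38 mm above the deck)
- well_2 (a point): centre of the mouth of a tapered round well, level with the deck; the well narrows downward: 57 mm across at the mouth, 0.36 mm of diameter less per mm of depth, 38 mm deep. Wells are 115 mm apart. A pot that is fully home has its middle 5 mm above this point (its top stands 38 mm above the deck)
- well_3 (a point): centre of the mouth of a tapered round well, level with the deck; the well narrows downward: 57 mm across at the mouth, 0.36 mm of diameter less per mm of depth, 38 mm deep. Wells are 115 mm apart. A pot that is fully home has its middle 5 mm above this point (its top stands 38 mm above the deck)
- well_4 (a point): centre of the mouth of a tapered round well, level with the deck; the well narrows downward: 57 mm across at the mouth, 0.36 mm of diameter less per mm of depth, 38 mm deep. Wells are 115 mm apart. A pot that is fully home has its middle 5 mm above this point (its top stands 38 mm above the deck)
- drain_seat (a point): centre of the drain's mouth in the trough floor, 45 mm below the deck; a tapered brass seat that narrows downward, 38 mm across near the top, 0.34 mm of diameter less per mm of depth, open below. When the overflow pipe is fully home its middle is 30 mm above this point and the middle of its grip 85 mm above
- overflow_mid (a point): overflow pipe, 136 mm, 0.2 kg: tapered brass foot (26 mm across at the tip, 39 at 38 mm up), tube 38 across, on top a black grip 14 mm thick (its y), 34 wide (x), 26 tall. Point on its axis half-way up; z from foot to grip; grip middle 55 mm along +z. Starts in a bracket on the warmer's right end, leaning 0.45 rad, top towards the robot (warmer -x); grip firmly, lift out along its axis; any turn in the drain
- pot_1_mid (a point): steel sauce pot with a fixed flush lid and a heavy base, 66 mm tall, 0.32 kg: taper 46 mm across at the foot, 59 at 36 mm up, then a straight collar 60 mm across from 36 to 66 mm. Point on its axis half-way up (33 mm above its foot), z up. Grip across the collar, about 20 mm above this point (the lower part sinks into the well). May be absent. Behind and left of the pots a grinder 250 mm tall fills x > 0.58, y > 0.42 m
- pot_2_mid (a point): steel sauce pot with a fixed flush lid and a heavy base, 66 mm tall, 0.32 kg: taper 46 mm across at the foot, 59 at 36 mm up, then a straight collar 60 mm across from 36 to 66 mm. Point on its axis half-way up (33 mm above its foot), z up. Grip across the collar, about 20 mm above this point (the lower part sinks into the well). May be absent. Behind and left of the pots a grinder 250 mm tall fills x > 0.58, y > 0.42 m
- pot_3_mid (a point): steel sauce pot with a fixed flush lid and a heavy base, 66 mm tall, 0.32 kg: taper 46 mm across at the foot, 59 at 36 mm up, then a straight collar 60 mm across from 36 to 66 mm. Point on its axis half-way up (33 mm above its foot), z up. Grip across the collar, about 20 mm above this point (the lower part sinks into the well). May be absent. Behind and left of the pots a grinder 250 mm tall fills x > 0.58, y > 0.42 m
- pot_4_mid (a point): steel sauce pot with a fixed flush lid and a heavy base, 66 mm tall, 0.32 kg: taper 46 mm across at the foot, 59 at 36 mm up, then a straight collar 60 mm across from 36 to 66 mm. Point on its axis half-way up (33 mm above its foot), z up. Grip across the collar, about 20 mm above this point (the lower part sinks into the well). May be absent. Behind and left of the pots a grinder 250 mm tall fills x > 0.58, y > 0.42 m
- water_cock (a joint): quarter-turn water cock, blue bar handle (the left one on the console): 0 = shut, 1.57 = fully open, clockwise seen from above; starts between 0 and 0.35; stays where it is left; takes about 0.12 N m. The plate under it has one flat edge and blocks the heat selector's plate until the cock is open to its stop
- water_cock_grip (a point): on the axis of the blue handle, 31 mm above the deck, at the height to grip: the bar is 52 mm long, 13 mm thick and runs from 17 to 41 mm above the deck. This point's x axis lies along the bar (it turns with it); at 0 the bar lies along the warmer's x
- heat_selector (a joint): heat selector with the red bar handle (right of the two, 80 mm from the blue one): 0 = off, 1.57 = fully on; grows clockwise seen from above; about 0.12 N m; locked below about 0.3 until the water cock is open to its stop, and while it is on it locks the cock
- heat_selector_grip (a point): on the axis of the red handle, 31 mm above the deck; same bar and same axes as the blue handle
- spice_a: spice jar, 45 mm across, 108 mm tall, standing behind the warmer; bystander, origin under its middle
- spice_b: spice jar, 44 mm across, 98 mm tall, standing behind the warmer; bystander, origin under its middle
- shaker: salt shaker, 44 mm across, 90 mm tall, standing behind the warmer; bystander, origin under its middle

How it is judged (in metres and radians):
On the way, in this order (a step that is already met when the one before it is completed fails the run):
1. the overflow pipe stands upright in the drain, its taper home (horizontal distance between overflow_mid and drain_seat below 0.005 m and z of overflow_mid in the frame of drain_seat below 0.0357 m and angle between overflow_mid's own z axis and vertical below 0.08 rad), for 0.3 s.
2. the water cock is open to its stop (all of step 1 and value of joint water_cock above 1.35 rad), for 0.2 s.
3. the heat selector is fully on (all of step 1 and value of joint heat_selector above 1.35 rad), for 0.2 s.
At the end, for the whole second after the job is handed in: The overflow pipe is upright (within 0.08 rad) and centred (5 mm) in the drain, within 6 mm of fully home; water cock and heat selector are both beyond 1.35 rad; every pot present is upright (0.08 rad), centred (5 mm) in a well of its own and within 5 mm of fully home, at rest (all of step 3 and value of joint water_cock above 1.35 rad and linear speed of each of overflow_pipe, pot_1, pot_2, pot_3, pot_4 below 0.02 m/s and ((horizontal distance between pot_1_mid and well_1 below 0.005 m and z of pot_1_mid in the frame of well_1 below 0.01 m) or (horizontal distance between pot_1_mid and well_2 below 0.005 m and z of pot_1_mid in the frame of well_2 below 0.01 m) or (horizontal distance between pot_1_mid and well_3 below 0.005 m and z of pot_1_mid in the frame of well_3 below 0.01 m) or (horizontal distance between pot_1_mid and well_4 below 0.005 m and z of pot_1_mid in the frame of well_4 below 0.01 m)) and angle between each of pot_1_mid, pot_2_mid, pot_3_mid, pot_4_mid's own z axis and vertical below 0.08 rad and ((horizontal distance between pot_2_mid and well_1 below 0.005 m and z of pot_2_mid in the frame of well_1 below 0.01 m) or (horizontal distance between pot_2_mid and well_2 below 0.005 m and z of pot_2_mid in the frame of well_2 below 0.01 m) or (horizontal distance between pot_2_mid and well_3 below 0.005 m and z of pot_2_mid in the frame of well_3 below 0.01 m) or (horizontal distance between pot_2_mid and well_4 below 0.005 m and z of pot_2_mid in the frame of well_4 below 0.01 m)) and ((horizontal distance between pot_3_mid and well_1 below 0.005 m and z of pot_3_mid in the frame of well_1 below 0.01 m) or (horizontal distance between pot_3_mid and well_2 below 0.005 m and z of pot_3_mid in the frame of well_2 below 0.01 m) or (horizontal distance between pot_3_mid and well_3 below 0.005 m and z of pot_3_mid in the frame of well_3 below 0.01 m) or (horizontal distance between pot_3_mid and well_4 below 0.005 m and z of pot_3_mid in the frame of well_4 below 0.01 m)) and ((horizontal distance between pot_4_mid and well_1 below 0.005 m and z of pot_4_mid in the frame of well_1 below 0.01 m) or (horizontal distance between pot_4_mid and well_2 below 0.005 m and z of pot_4_mid in the frame of well_2 below 0.01 m) or (horizontal distance between pot_4_mid and well_3 below 0.005 m and z of pot_4_mid in the frame of well_3 below 0.01 m) or (horizontal distance between pot_4_mid and well_4 below 0.005 m and z of pot_4_mid in the frame of well_4 below 0.01 m))); the robot touches nothing.
It fails at once if a spice jar or the shaker was pushed more than 4 cm from its place (distance of any of spice_a, spice_b, shaker from where it was at the start of the episode above 0.04 m).
Of pot_1, pot_2, pot_3, pot_4 only 3 to 4 are there at a start; the rules pass over those that are not, and their reading is None.
At some moment in a run one of pot_1, pot_2, pot_3, pot_4 may be knocked a few centimetres aside while the robot is not near it.
It also fails if it takes over 200 s, if anything falls off the work surface, if the arm or the gripper's body presses on something with over 40 N, if the wrist force passes 120 N, or if a joint passes its speed limit or range.

ROBOT

A 7-joint arm with a two-finger parallel gripper is mounted at the origin on a cart in front of the work surface, level with it; the furniture and walls round the work are solid. World frame = base frame: x ahead of the robot, y to its left, z up, the work surface at z = 0. Lengths are in mm, angles in rad, forces in N, time in s.
With the tool pointing down it reaches from about 400 to 875 mm from the base axis. Payload 19.3 kg.
Tool frame: the origin (TCP) lies at the very end of the fingers, on their centre line; the grasp point (between the pads) lies 19 mm behind it (robot.grasp_offset is the distance from the TCP to the grasp point, in mm); z points along the fingers, y is the line along which they close (so a half turn about z gives the same grasp; the last joint's range is limited). The gripper opens to 85 mm and grips with 20 to 120 N. Pads are 22 mm wide; open, the fingers measure 114 mm over their backs; the gripper's body (76 mm by 85 mm) begins 54 mm behind the grasp point. The pads swing forward as they close: fully open they stand 13 mm farther back than shut.
Start: joints at [1.214, 0.521, -0.036, 1.599, 0.021, 1.021, -0.113], TCP at [176.775, -599.471, 231.291] pointing down, gripper open.
Joint ranges: [-2.91, 2.91], [-0.3, 2.13], [-1.5, 1.42], [0.17, 2.43], [-1.26, 4.41], [0.16, 1.93], [-2.52, 2.52]. Speed limits (rad/s): [1.89, 1.89, 2.39, 2.39, 3.01, 3.01, 3.01].

INTERFACE

Orientations are given as a unit quaternion [w, x, y, z].
In Python, from station import robot, optics, ticket gives the robot as it stands.
- The arm moves only by the tool step_arm, never from a script. Its argument "rows" is a list of rows, each an object with "travel": the shift along the world's x, y, z in units of 20 cm (1.0 is 20 cm), a list of three; "spin": the turn about the world's z in units of pi/4 rad (1.0 is pi/4 rad). A call has 1 to 20 rows; each row is the pose to reach, as a shift and turn from the pose commanded when the call began; what a row does not reach only later rows make up. A row lasts 1/10 s, in which the tool goes at most 50 mm and 8.59 degrees, less where a joint would pass 70% of its speed; a pose out of reach is approached as far as the arm can. A call with a number of a shift or a turn outside -1 to 1 is refused whole. A call with a gripper value outside its range is refused whole. "claw" is the closure, from -1 (fully open) to 1 (shut), set as the call begins (left out, the last holds). The fingers move at their own pace and stop on an object; "newtons" is the grip in N (left out, the last holds). Time passes only in rows, so rows that repeat a pose let the fingers close. It gives the time, the measured TCP pose, the force, the opening and the grip force at its end, in the units of the state.
- robot.observe(): the state, without advancing time (a new reading comes with each control period).
- optics.camera(name): name is "side" or "top"; returns a dict with "img" (420x560x3 uint8, blue, green, red), "fx", "fy", "cx", "cy" (pixels), "R" (3x3) and "t" (3): a world point X has camera coordinates R X + t. Camera axes: x right, y down, z forward; pixel columns grow to the right and rows downward; lengths in mm; the calibration is good to about 2 mm. A picture is of the moment at which its call begins. There is no depth.
- ticket.job_done(): hands the job in; it is judged then, once.
The state is a dict: "clock": time; "joint_pos": joint angles; "qvel": joint speeds; "tau": joint torques, N m; "tool_pos": TCP position; "eef_rot": TCP orientation; "ft_force": force on the tool from outside, world axes, zero at the start; "torque": the same for the moment, N m; "finger_gap": opening from 0.0 (shut) to 1.0 (fully open); "gripper_force": force on a finger pad.
Only numpy, scipy, OpenCV 4.12 (cv2) and the standard library are available. Lean on these libraries where they do the work, as an engineer would, in place of code of your own. Each camera call takes 0.05 s, during which the arm holds its last target. There are 200 camera calls.

## Working session

There is one attempt and no reset: what is moved stays moved. The work goes in short steps, Python scripts to look and compute and a tool call to move; the robot and the scene stay as the last step left them, time stands still between calls to the robot, and variables do not carry over. Pictures are saved under pics/ and viewed, at most 14 in all, crops included, and the job is handed in when it is done.

Besides the shell and the picture viewer there is one more tool, called after "Call:" as name([rows], argument=value, ...), one row to a line, values as JSON. step_arm: Moves the arm, as the interface text tells. Its arguments: {"type":"object","properties":{"rows":{"type":"array"},"claw":{"type":"number"},"newtons":{"type":"number"}},"required":["rows"]}

```bash
mkdir -p pics; cat > h.py <<'E'
import numpy as np, cv2
from station import robot, optics, ticket
def snap(n,name=None):
    c=optics.camera(n); c['R']=np.array(c['R']);c['t']=np.array(c['t'])
    if name: cv2.imwrite(f'pics/{name}.png',c['img'])
    return c
def ray(c,u,v):
    d=c['R'].T@np.array([(u-c['cx'])/c['fx'],(v-c['cy'])/c['fy'],1]); return -c['R'].T@c['t'],d
def onz(c,u,v,z):
    o,d=ray(c,u,v); return o+d*(z-o[2])/d[2]
def proj(c,X):
    p=c['R']@np.array(X,float)+c['t']; return np.array([c['fx']*p[0]/p[2]+c['cx'],c['fy']*p[1]/p[2]+c['cy']])
E
python3 - <<'E'
from h import *
np.set_printoptions(precision=3,suppress=True)
print(robot.observe())
for n in('top','side'):
    c=snap(n,n+'0'); print(n,c['fx'],c['cx'],c['cy'],-c['R'].T@c['t'],c['R'])
E
```

```text
{'clock': 0.0, 'joint_pos': array([ 1.214,  0.522, -0.036,  1.6  ,  0.021,  1.021, -0.113]), 'qvel': array([-0.001,  0.   , -0.001, -0.   ,  0.002,  0.001, -0.002]), 'tau': array([  0.002, -92.713,   1.981, -36.994,   0.018,   0.008,   0.   ]), 'tool_pos': array([ 176.65 , -599.153,  230.73 ]), 'eef_rot': array([-0.001,  0.99 ,  0.143, -0.   ]), 'ft_force': array([-0.138,  0.544,  0.146]), 'torque': array([ 0.032,  0.015, -0.012]), 'gripper_force': 0.0, 'finger_gap': 1.0030608423517868}
top 415.8304455560424 281.7052474674278 206.03886694237724 [ 510.816  -47.126 1085.679] [[-0.013 -1.     0.001]
 [-0.997  0.013 -0.082]
 [ 0.082 -0.002 -0.997]]
side 538.6236923897077 274.3471156687317 211.6140249843072 [272.165 877.504 945.434] [[-0.947 -0.321 -0.01 ]
 [-0.204  0.627 -0.752]
 [ 0.248 -0.71  -0.659]]
```

View pics/top0.png

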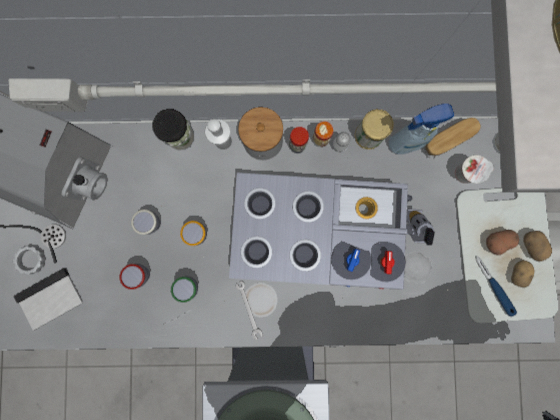

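View pics/side0.png

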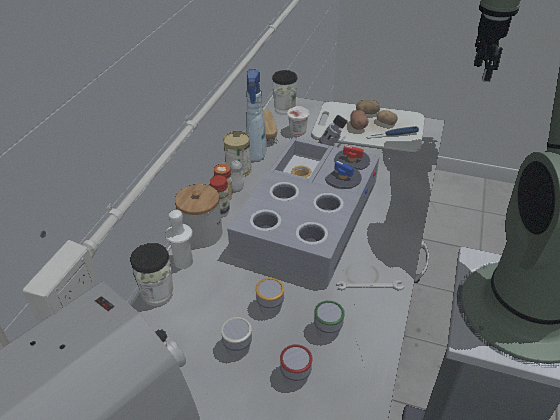

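The top view shows four pots at about (145,222), (193,232), (133,276) and (184,289). The wells are near (260,204), (308,207), (257,253) and (306,255), and the drain is near (366,208). The blue cock is at (353,260), the red selector at (388,262) and the pipe grip at about (428,237). I'll zoom in next.

```bash
python3 - <<'E'
import cv2,numpy as np
t=cv2.imread('pics/top0.png');s=cv2.imread('pics/side0.png')
cv2.imwrite('pics/tc.png',cv2.resize(t[160:300,225:445],None,fx=3.6,fy=3.6,interpolation=cv2.INTER_CUBIC))
cv2.imwrite('pics/sc.png',cv2.resize(s[95:265,220:400],None,fx=3.5,fy=3.5,interpolation=cv2.INTER_CUBIC))
E
```

```text
(no output)
```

View pics/tc.png

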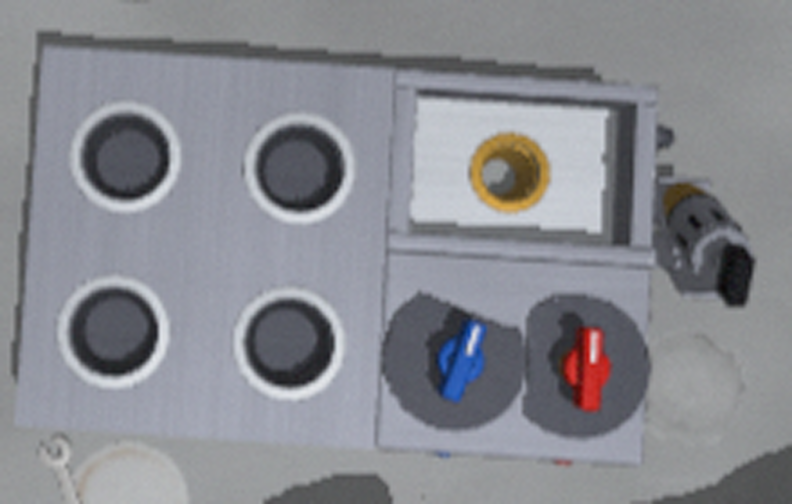

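View pics/sc.png

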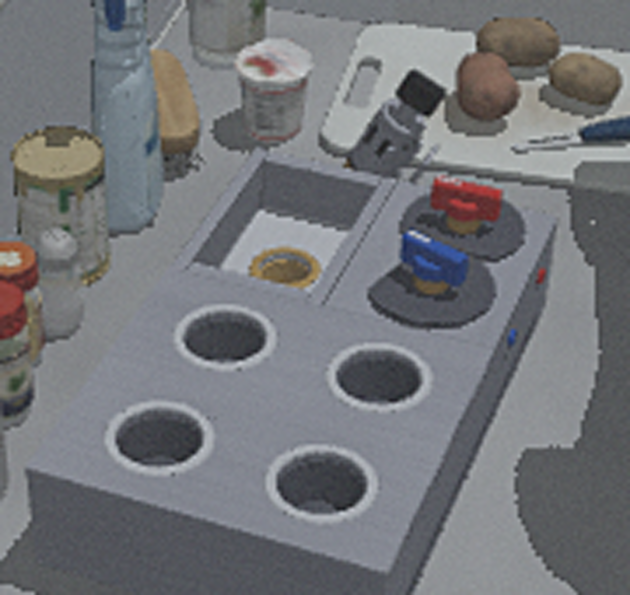

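The crops show white well rims, a brass drain at crop (510,172), and the blue bar at about 0.3 rad with the red one at about 0. The pipe's black grip is at crop (735,275). I'll measure these by colour.

```bash
cat >> h.py <<'E'
def circ(c,u,v,r,z,f):  # contour of mask f(hsv,bgr) near u,v -> ellipse/hull centre
    b=c['img'];h=cv2.cvtColor(b,cv2.COLOR_BGR2HSV)
    m=f(h.astype(int),b.astype(int)).astype(np.uint8)
    k=np.zeros_like(m);cv2.circle(k,(int(u),int(v)),r,1,-1);m*=k
    p=np.argwhere(m)[:,::-1].astype(np.float32)
    hull=cv2.convexHull(p)
    M=cv2.moments(hull); e=cv2.minAreaRect(hull)
    u,v=M['m10']/M['m00'],M['m01']/M['m00']
    # area radius in mm on plane
    hp=np.array([onz(c,*q[0],z)[:2] for q in hull],np.float32)
    A=cv2.contourArea(hp); X=onz(c,u,v,z)
    return X,2*np.sqrt(A/np.pi),hp,len(p)
WHITE=lambda h,b:(h[...,2]>195)&(h[...,1]<40)
GOLD=lambda h,b:(abs(h[...,0]-20)<8)&(h[...,1]>110)&(h[...,2]>80)
BLUE=lambda h,b:(abs(h[...,0]-112)<12)&(h[...,1]>130)
RED=lambda h,b:((h[...,0]<7)|(h[...,0]>173))&(h[...,1]>150)
BLACK=lambda h,b:(h[...,2]<45)
E
python3 - <<'E'
from h import *
np.set_printoptions(precision=1,suppress=True)
T=snap('top');S=snap('side')
for nm,tp,sp,z,f,r in [('w1',(260,204),(283,191),100,WHITE,18),('w2',(308,207),(328,203),100,WHITE,18),('w3',(257,253),(265,219),100,WHITE,18),('w4',(306,255),(312,233),100,WHITE,18),
  ('drain',(366,208),(301,172),55,GOLD,14),('blue',(353,260),(343,170),141,BLUE,14),('red',(388,262),(353,153),141,RED,16),('grip',(429,236),(340,121),125,BLACK,11)]:
    for c,p in((T,tp),(S,sp)):
        try:
            X,d,hp,n=circ(c,*p,r,z,f); R=cv2.minAreaRect(hp); print(nm,X[:2],'d',round(d,1),R[1],round(R[2],1),n)
        except Exception as e: print(nm,'fail',e)
E
```

```text
w1 [595.8   1.4] d 64.8 (58.287174224853516, 68.15242004394531) 24.8 97
w1 fail OpenCV(4.12.0) /io/opencv/modules/imgproc/src/convhull.cpp:143: error: (-215:Assertion failed) total >= 0 && (depth == CV_32F || depth == CV_32S) in function 'convexHull'

w2 [ 589.2 -111.7] d 68.7 (66.64322662353516, 69.22786712646484) 89.1 120
w2 fail OpenCV(4.12.0) /io/opencv/modules/imgproc/src/convhull.cpp:143: error: (-215:Assertion failed) total >= 0 && (depth == CV_32F || depth == CV_32S) in function 'convexHull'

w3 [483.9  11.7] d 69.7 (68.39685821533203, 70.32095336914062) 89.4 156
w3 fail OpenCV(4.12.0) /io/opencv/modules/imgproc/src/convhull.cpp:143: error: (-215:Assertion failed) total >= 0 && (depth == CV_32F || depth == CV_32S) in function 'convexHull'

w4 [ 474.4 -102.5] d 70.8 (70.70452117919922, 67.87779998779297) 89.3 191
w4 fail OpenCV(4.12.0) /io/opencv/modules/imgproc/src/convhull.cpp:143: error: (-215:Assertion failed) total >= 0 && (depth == CV_32F || depth == CV_32S) in function 'convexHull'

drain [ 588.9 -259.2] d 51.6 (49.77531051635742, 52.427120208740234) 88.4 243
drain [ 592.  -264.8] d 46.1 (40.399314880371094, 49.495628356933594) 85.4 36
blue [ 465.4 -207.7] d 36.2 (28.88928985595703, 49.11886215209961) 48.7 188
blue [ 463.  -195.1] d 48.0 (47.0172233581543, 51.6949577331543) 6.9 121
red [ 458.9 -286.3] d 36.4 (28.94415283203125, 49.337562561035156) 72.0 190
red [ 459.8 -276.5] d 43.1 (41.61661148071289, 47.10108184814453) 71.5 53
grip [ 516.8 -386.8] d 26.7 (18.88579750061035, 34.11629867553711) 73.7 117
grip [ 531.2 -432.8] d 37.9 (27.02498435974121, 59.57624816894531) 25.4 32
```

```bash
cat >> h.py <<'E'
def cen(c,p,r,f,hull=True):
    b=c['img'];h=cv2.cvtColor(b,cv2.COLOR_BGR2HSV)
    m=f(h.astype(int),b.astype(int)).astype(np.uint8)
    k=np.zeros_like(m);cv2.circle(k,p,r,1,-1);m*=k
    n,l,st,_=cv2.connectedComponentsWithStats(m,connectivity=8)
    m=(l==1+np.argmax(st[1:,4])).astype(np.uint8)
    pts=np.argwhere(m)[:,::-1].astype(np.float32)
    if hull:
        M=cv2.moments(cv2.convexHull(pts)); return np.array([M['m10'],M['m01']])/M['m00'],pts
    return pts.mean(0),pts
def tri(T,a,S,b):
    A=[];B=[]
    for c,p in((T,a),(S,b)):
        o,d=ray(c,*p);d/=np.linalg.norm(d);P=np.eye(3)-np.outer(d,d);A.append(P);B.append(P@o)
    X=np.linalg.lstsq(np.vstack(A),np.hstack(B),rcond=None)[0]
    return X,np.linalg.norm(A[0]@X-B[0])+np.linalg.norm(A[1]@X-B[1])
WT=lambda h,b:(h[...,2]>185)&(h[...,1]<40)
WS=lambda h,b:(h[...,2]>160)&(h[...,1]<40)
BLK=lambda h,b:(h[...,2]<50)
E
python3 - <<'E'
from h import *
np.set_printoptions(precision=1,suppress=True)
T=snap('top');S=snap('side')
for nm,tp,sp,z,f,g,r,q in [('w1',(260,204),(283,191),100,WT,WS,18,16),('w2',(308,207),(328,203),100,WT,WS,18,16),('w3',(257,253),(265,219),100,WT,WS,18,17),('w4',(306,255),(312,233),100,WT,WS,18,17),
  ('drain',(366,208),(301,172),55,GOLD,GOLD,14,14),('blue',(353,260),(343,170),135,BLUE,BLUE,14,14),('red',(388,262),(353,153),135,RED,RED,16,16),('grip',(429,236),(340,121),125,BLK,BLK,11,11)]:
  a,pa=cen(T,tp,r,f);b,pb=cen(S,sp,q,g)
  X,e=tri(T,a,S,b); print(nm,a,b,'tri',X,'err',e,'T',onz(T,*a,z)[:2],'S',onz(S,*b,z)[:2],len(pa),len(pb))
for tp in [(145,222),(193,232),(133,276),(184,289)]:
  h=cv2.cvtColor(T['img'],cv2.COLOR_BGR2GRAY)
  # pot lid outline: hough in an enlarged crop
  u,v=tp;cr=cv2.resize(h[v-22:v+22,u-22:u+22],None,fx=4,fy=4,interpolation=cv2.INTER_CUBIC)
  C=cv2.HoughCircles(cr,cv2.HOUGH_GRADIENT,1,100,param1=100,param2=15,minRadius=42,maxRadius=62)
  x,y,rr=C[0,0]; uu,vv=u-22+(x+.5)/4-.5,v-22+(y+.5)/4-.5
  print('pot',uu,vv,rr/4,onz(T,uu,vv,66))
E
```

```text
w1 [259.6 203.4] [283.9 190.9] tri [574.6  -5.2 191.7] err 32.47595021541926 T [598.6   3.3] S [ 593.1 -114.6] 171 138
w2 [307.8 206.6] [327.9 202.3] tri [ 536.7 -120.    84.6] err 109.00961273940366 T [ 589.5 -111.2] S [ 478.2 -105.8] 181 144
w3 [256.3 252. ] [265.  219.7] tri [534.8  28.4 145.1] err 106.6145978356297 T [483.7  12.2] S [602.1   0.8] 212 165
w4 [304.9 255.3] [311.4 232.7] tri [ 492.  -101.7   -1.2] err 43.98753393096433 T [ 474.6 -102.4] S [487.    9.7] 230 176
drain [366.1 207.6] [306.7 171.8] tri [ 582.  -260.1   58.4] err 13.672277984222081 T [ 588.9 -259.2] S [ 576.5 -265.9] 244 20
blue [352.7 259.6] [343.5 168.7] tri [ 465.5 -209.1  131.1] err 1.5424561317778975 T [ 464.9 -208.7] S [ 465.3 -203.7] 189 120
red [387.4 262.1] [354. 149.] tri [ 457.8 -285.7  142.4] err 1.409416517308009 T [ 458.1 -287.4] S [ 458.9 -296.7] 185 36
grip [428.6 235.8] [339.6 121.4] tri [ 517.2 -373.2  163. ] err 1.8651668609706153 T [ 516.5 -386.9] S [ 530.  -433.5] 123 65
pot 143.25 221.25 12.4 [561.5 290.7  66. ]
pot 193.5 233.0 11.25 [531.1 167.4  66. ]
pot 131.75 276.0 10.675 [428.9 316.7  66. ]
pot 182.25 289.75 12.125 [394.4 194.   66. ]
```

The measurements agree between views to about 4 mm:

| Item | Position (mm) |
|---|---|
| Warmer yaw | about -0.078 rad |
| Well 1 | (600,2) |
| Well 2 | (591,-113) |
| Well 3 | (485,11) |
| Well 4 | (476,-104) |
| Drain | (590,-261) |
| Blue cock | (466,-210) |
| Red selector | (459.5,-289) |
| Pipe grip | (517,-373,163) |

I'll move towards the pipe.

Call:
step_arm([
  {"travel":[0.85,0.57,0.1],"spin":-0.46},
  {"travel":[0.85,0.57,0.1],"spin":-0.46},
  {"travel":[0.85,0.57,0.1],"spin":-0.46},
  {"travel":[0.85,0.57,0.1],"spin":-0.46},
  {"travel":[0.85,0.57,0.1],"spin":-0.46},
  {"travel":[0.85,0.57,0.1],"spin":-0.46},
  {"travel":[0.85,0.57,0.1],"spin":-0.46},
], claw=-1, newtons=60)

```text
clock: 1.0
tool_pos: [345.7, -486.2, 251.2]
eef_rot: [0.0, 0.999, -0.038, -0.0]
ft_force: [-0.5, -0.4, 0.2]
finger_gap: 1.0
gripper_force: 0.0
```

Call:
step_arm([
  {"travel":[0.82,0.55,0],"spin":0},
  {"travel":[0.82,0.55,0],"spin":0},
  {"travel":[0.82,0.55,0],"spin":0},
  {"travel":[0.82,0.55,0],"spin":0},
  {"travel":[0.82,0.55,0],"spin":0},
  {"travel":[0.82,0.55,0],"spin":0},
  {"travel":[0.82,0.55,0],"spin":0},
  {"travel":[0.82,0.55,0],"spin":0},
])

```text
clock: 1.8
tool_pos: [509.3, -377.2, 251.4]
eef_rot: [0.0, 0.999, -0.039, -0.0]
ft_force: [-0.3, 0.3, 0.3]
finger_gap: 1.0
gripper_force: 0.0
```

Call:
step_arm([
  {"travel":[0.01,0.02,-0.15]},
  {"travel":[0.01,0.02,-0.25]},
  {"travel":[0.01,0.02,-0.3]},
  {"travel":[0.01,0.02,-0.3]},
])

```text
invalid input at $.rows[0]: expected keys travel, spin
```

```bash
python3 - <<'E'
from h import *
S=snap('side');T=snap('top')
a=cv2.resize(S['img'][60:200,270:420],None,fx=2.6,fy=2.6,interpolation=cv2.INTER_CUBIC)
b=cv2.resize(T['img'][160:300,370:520],None,fx=2.6,fy=2.6,interpolation=cv2.INTER_CUBIC)
cv2.imwrite('pics/g1.png',np.hstack([a,b]))
o=robot.observe();print(o['tool_pos'],proj(S,o['tool_pos']),proj(S,[517,-373,163]))
E
```

```text
[ 509.8014973  -376.56002574  251.39982156] [345.33013677  91.9631024 ] [339.95152862 121.39700478]
```

View pics/g1.png

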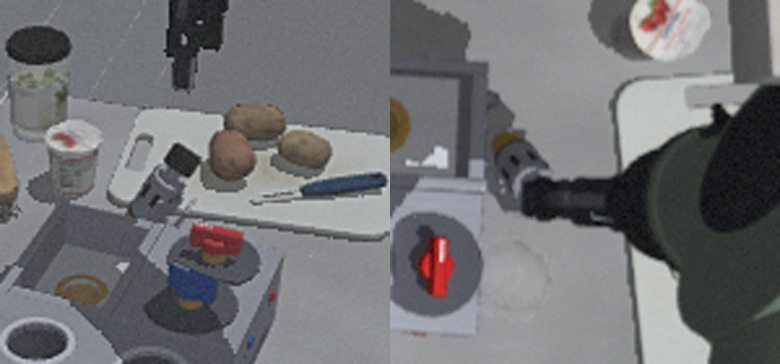

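The fingertips project where they appear, at crop (195,83), and the grip is below them at crop (181,158). I'll go down.

Call:
step_arm([
  {"travel":[0.01,0.02,-0.15],"spin":0},
  {"travel":[0.01,0.02,-0.27],"spin":0},
  {"travel":[0.01,0.02,-0.35],"spin":0},
  {"travel":[0.01,0.02,-0.4],"spin":0},
  {"travel":[0.01,0.02,-0.44],"spin":0},
  {"travel":[0.01,0.02,-0.48],"spin":0},
  {"travel":[0.01,0.02,-0.48],"spin":0},
])

```text
clock: 2.6
tool_pos: [512.5, -371.4, 154.7]
eef_rot: [-0.0, 0.999, -0.037, -0.0]
ft_force: [0.2, 0.2, 0.4]
finger_gap: 1.001
gripper_force: 0.0
```

```bash
python3 - <<'E'
from h import *
S=snap('side')
cv2.imwrite('pics/g2.png',cv2.resize(S['img'][60:160,290:390],None,fx=5,fy=5,interpolation=cv2.INTER_CUBIC))
E
```

```text
(no output)
```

View pics/g2.png

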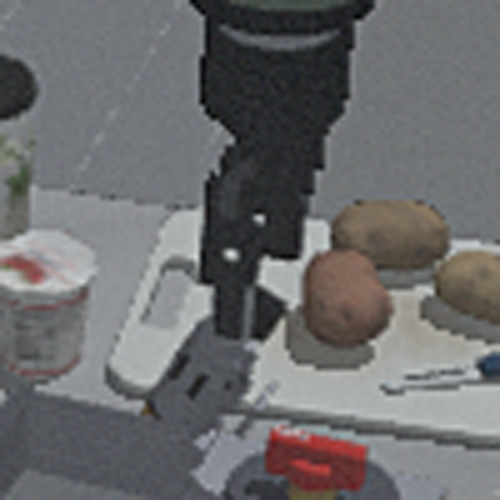

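The near finger is level with the grip, which shows behind it at crop (268,310). Allowing for parallax, they line up. I'll close.

Call:
step_arm([
  {"travel":[0,0,0],"spin":0},
  {"travel":[0,0,0],"spin":0},
  {"travel":[0,0,0],"spin":0},
  {"travel":[0,0,0],"spin":0},
  {"travel":[0,0,0],"spin":0},
  {"travel":[0,0,0],"spin":0},
  {"travel":[0,0,0],"spin":0},
  {"travel":[0,0,0],"spin":0},
  {"travel":[0,0,0],"spin":0},
  {"travel":[0,0,0],"spin":0},
], claw=1, newtons=70)

```text
clock: 3.65
tool_pos: [512.8, -371.9, 155.6]
eef_rot: [0.0, 0.999, -0.037, 0.0]
ft_force: [-1.9, -3.5, 5.7]
finger_gap: 0.152
gripper_force: 69.8
```

The gap is 13 mm, so the grip is held. I'll lift along the pipe's axis.

Call:
step_arm([
  {"travel":[-0.022,0.002,0.045],"spin":0},
  {"travel":[-0.044,0.003,0.09],"spin":0},
  {"travel":[-0.065,0.005,0.135],"spin":0},
  {"travel":[-0.087,0.007,0.18],"spin":0},
  {"travel":[-0.109,0.009,0.225],"spin":0},
  {"travel":[-0.13,0.01,0.27],"spin":0},
  {"travel":[-0.152,0.012,0.315],"spin":0},
  {"travel":[-0.174,0.014,0.36],"spin":0},
  {"travel":[-0.195,0.015,0.405],"spin":0},
  {"travel":[-0.217,0.017,0.45],"spin":0},
  {"travel":[-0.24,0.019,0.5],"spin":0},
  {"travel":[-0.24,0.019,0.6],"spin":0},
  {"travel":[-0.24,0.019,0.6],"spin":0},
])

```text
clock: 4.95
tool_pos: [465.3, -368.3, 277.9]
eef_rot: [0.001, 0.999, -0.037, 0.002]
ft_force: [-0.1, -0.5, -2.7]
finger_gap: 0.146
gripper_force: 68.7
```

```bash
python3 - <<'E'
from h import *
S=snap('side');T=snap('top')
a=cv2.resize(S['img'][20:180,270:430],None,fx=2.5,fy=2.5,interpolation=cv2.INTER_CUBIC)
b=cv2.resize(T['img'][160:320,350:510],None,fx=2.5,fy=2.5,interpolation=cv2.INTER_CUBIC)
cv2.imwrite('pics/g3.png',np.hstack([a,b]))
E
```

```text
(no output)
```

View pics/g3.png

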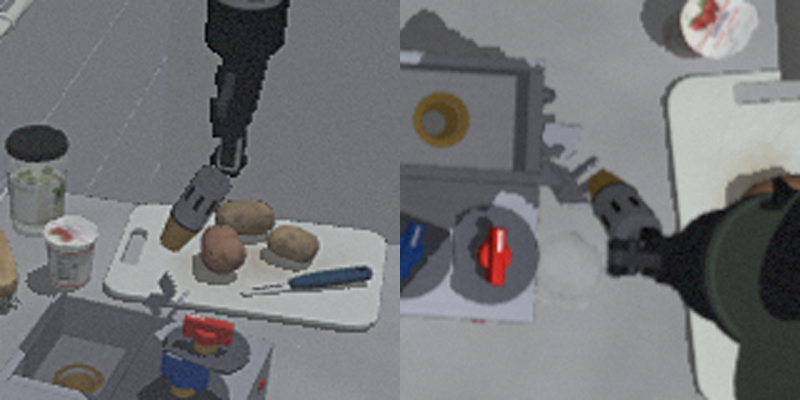

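The pipe is out and still leaning. Its brass foot is at side crop (174,240) and top crop (600,182). I'll check the foot's position from both views.

```bash
python3 - <<'E'
from h import *
np.set_printoptions(precision=1,suppress=True)
S=snap('side');T=snap('top');p=robot.observe()['tool_pos']
a,pa=cen(T,(431,233),9,GOLD);b,pb=cen(S,(340,115),9,GOLD)
X,e=tri(T,a,S,b);print(p,a,b,len(pa),len(pb),X,e,X-p)
for h in(-68,-50,55): 
  m=p+np.array([4.5,-1,7.4])+(h-55)*np.array([-.434,.034,.9]); print(h,m-p,proj(T,m),proj(S,m))
E
```

```text
** On entry to DLASCL parameter number  4 had an illegal value
 ** On entry to DLASCL parameter number  4 had an illegal valueh.py:38: RuntimeWarning: invalid value encountered in divide
  M=cv2.moments(cv2.convexHull(pts)); return np.array([M['m10'],M['m01']])/M['m00'],pts
Traceback (most recent call last):
  File "h.py", line 44, in tri
    X=np.linalg.lstsq(np.vstack(A),np.hstack(B),rcond=None)[0]
      ~~~~~~~~~~~~~~~^^^^^^^^^^^^^^^^^^^^^^^^^^^^^^^^^^^^^^
numpy.linalg.LinAlgError: SVD did not converge in Linear Least Squares
```

```bash
python3 - <<'E'
from h import *
np.set_printoptions(precision=1,suppress=True)
S=snap('side');T=snap('top');p=robot.observe()['tool_pos']
G=lambda h,b:(abs(h[...,0]-18)<9)&(h[...,1]>100)&(h[...,2]>35)
for h in(-68,-50,55): 
  m=p+np.array([4.5,-1,7.4])+(h-55)*np.array([-.434,.034,.9]); print(h,m-p,proj(T,m),proj(S,m))
a,pa=cen(T,(431,233),10,G);b,pb=cen(S,(340,115),7,G)
X,e=tri(T,a,S,b);print(p,a,b,len(pa),len(pb),X,e,X-p)
E
```

```text
-68 [  57.9   -5.2 -103.3] [429.4 233. ] [338.2 118.5]
-50 [ 50.1  -4.6 -87.1] [432.  236.5] [341.4 113.9]
55 [ 4.5 -1.   7.4] [448.9 259.9] [361.2  85.1]
[ 464.6 -367.5  274.5] [429.4 233.1] [338.  119.7] 62 9 [ 522.6 -374.1  166.7] 0.7311675241649307 [  58.    -6.6 -107.8]
```

The lean model matches: the foot is at TCP + (58,-6,-105). I'll carry the pipe over the trough and lower the foot into it.

Call:
step_arm([
  {"travel":[0.14,0.19,0],"spin":0},
  {"travel":[0.28,0.38,0],"spin":0},
  {"travel":[0.43,0.56,0],"spin":0},
  {"travel":[0.43,0.56,-0.1],"spin":0},
  {"travel":[0.43,0.56,-0.2],"spin":0},
  {"travel":[0.43,0.56,-0.3],"spin":0},
  {"travel":[0.43,0.56,-0.36],"spin":0},
  {"travel":[0.43,0.56,-0.42],"spin":0},
  {"travel":[0.43,0.56,-0.48],"spin":0},
  {"travel":[0.43,0.56,-0.48],"spin":0},
])

```text
clock: 6.25
tool_pos: [550.2, -255.5, 177.9]
eef_rot: [-0.0, 0.999, -0.037, -0.001]
ft_force: [-0.3, 0.7, -2.5]
finger_gap: 0.139
gripper_force: 68.8
```

```bash
python3 - <<'E'
from h import *
S=snap('side');T=snap('top')
a=cv2.resize(S['img'][60:220,240:400],None,fx=2.5,fy=2.5,interpolation=cv2.INTER_CUBIC)
b=cv2.resize(T['img'][160:320,310:470],None,fx=2.5,fy=2.5,interpolation=cv2.INTER_CUBIC)
cv2.imwrite('pics/g4.png',np.hstack([a,b]))
E
```

```text
(no output)
```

View pics/g4.png

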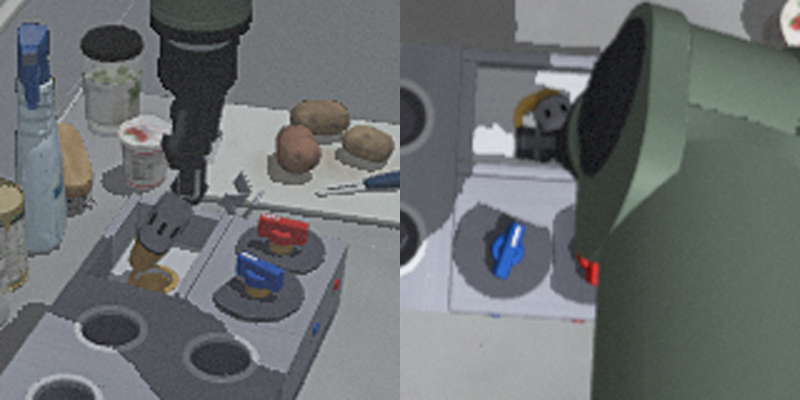

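The foot hangs in the trough just behind the drain. I'll now drive +x so the trough's rear wall pushes the foot and rights the pipe.

Call:
step_arm([
  {"travel":[0.03,0,0],"spin":0},
  {"travel":[0.06,0,0],"spin":0},
  {"travel":[0.09,0,0],"spin":0},
  {"travel":[0.12,0,0],"spin":0},
  {"travel":[0.15,0,0.005],"spin":0},
  {"travel":[0.18,0,0.01],"spin":0},
  {"travel":[0.2,0,0.01],"spin":0},
  {"travel":[0.2,0,0.01],"spin":0},
])

```text
clock: 7.15
tool_pos: [590.7, -255.8, 181.1]
eef_rot: [0.0, 0.999, -0.037, -0.001]
ft_force: [-3.8, -1.2, -1.6]
finger_gap: 0.146
gripper_force: 70.0
```

Call:
step_arm([
  {"travel":[0.03,0,0],"spin":0},
  {"travel":[0.06,0,0.0],"spin":0},
  {"travel":[0.09,0,0.0],"spin":0},
  {"travel":[0.12,0,0.01],"spin":0},
  {"travel":[0.14,0,0.01],"spin":0},
  {"travel":[0.14,0,0.01],"spin":0},
])

```text
clock: 7.75
tool_pos: [618.5, -255.9, 183.1]
eef_rot: [0.0, 0.999, -0.037, -0.001]
ft_force: [-6.8, -0.8, 1.3]
finger_gap: 0.145
gripper_force: 70.7
```

```bash
python3 - <<'E'
from h import *
S=snap('side')
cv2.imwrite('pics/g5.png',cv2.resize(S['img'][80:210,240:370],None,fx=4,fy=4,interpolation=cv2.INTER_CUBIC))
E
```

```text
(no output)
```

View pics/g5.png

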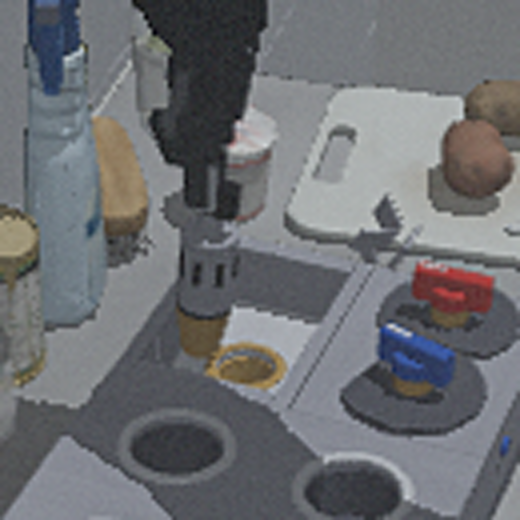

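```bash
python3 - <<'E'
from h import *
S=snap('side');p=robot.observe()['tool_pos']
for dx in (-5,0,5,10):
  print(dx,[((proj(S,[p[0]+dx,p[1],z])-[240,80])*4).round() for z in (62,100,165)])
G=lambda h,b:(abs(h[...,0]-18)<9)&(h[...,1]>100)&(h[...,2]>35)
a,pa=cen(S,(290,162),8,G); pa=pa[pa[:,1]<169]; print([(v,((pa[pa[:,1]==v][:,0].min()-240)*4,(pa[pa[:,1]==v][:,0].max()-240)*4)) for v in np.unique(pa[:,1])])
g=cv2.cvtColor(S['img'],cv2.COLOR_BGR2GRAY)
for v in (140,145,150,154): print(v,g[v,278:306])
E
```

```text
-5 [array([211., 357.]), array([212., 312.]), array([213., 230.])]
0 [array([204., 356.]), array([205., 310.]), array([206., 229.])]
5 [array([197., 354.]), array([198., 309.]), array([199., 228.])]
10 [array([190., 353.]), array([191., 308.]), array([191., 226.])]
[(np.float32(165.0), (np.float32(212.0), np.float32(212.0))), (np.float32(166.0), (np.float32(212.0), np.float32(212.0))), (np.float32(167.0), (np.float32(216.0), np.float32(224.0))), (np.float32(168.0), (np.float32(212.0), np.float32(220.0)))]
140 [151 146 143 142 142 143 145  89  78  86  88  80  94 145  74  81  84  78
  94 153 124  93 143 141 138 141 143 142]
145 [137 140 141 136 139 137 118  30  87  84  75  78  78  92  89  88  86  89
  94  90  77  56  87  89  90  87  89  87]
150 [141 140 136 139 138 123  75  81  82  80  38  35  77  90  93  88  28  51
  94  92  88  84  86  81  89  82  85  82]
154 [136 140 122  83  81  86  71  82  82  87  81  88  87  86  90  84  90  85
  88  91  88  86  82  84  83  87  81  90]
```

The pipe still leans about 0.07 rad, so I'll push a bit more. Then I'll move it over the drain at (590,-261).

Call:
step_arm([
  {"travel":[0.02,0,0.01],"spin":0},
  {"travel":[0.045,0,0.01],"spin":0},
  {"travel":[0.045,0,0.01],"spin":0},
  {"travel":[0.04,0,0.05],"spin":0},
  {"travel":[0,-0.01,0.07],"spin":0},
  {"travel":[-0.07,-0.02,0.07],"spin":0},
  {"travel":[-0.13,-0.02,0.07],"spin":0},
  {"travel":[-0.13,-0.02,0.07],"spin":0},
  {"travel":[-0.13,-0.02,0.07],"spin":0},
])

```text
clock: 8.75
tool_pos: [593.1, -259.8, 197.9]
eef_rot: [0.0, 0.999, -0.037, 0.001]
ft_force: [1.0, -0.3, -2.9]
finger_gap: 0.143
gripper_force: 69.4
```

```bash
python3 - <<'E'
from h import *
S=snap('side');p=robot.observe()['tool_pos'];print(p)
T=snap('top')
def k(X):return ((proj(S,X)-[230,80])*4).round()
print(k([590,-261,55]),k([590,-261,100]),k([590,-261,190]))
a=cv2.resize(S['img'][80:220,230:370],None,fx=4,fy=4,interpolation=cv2.INTER_CUBIC)
cv2.imwrite('pics/g6.png',a)
E
```

```text
[ 593.38983597 -259.57325791  197.66910472]
[286. 367.] [288. 314.] [291. 199.]
```

View pics/g6.png

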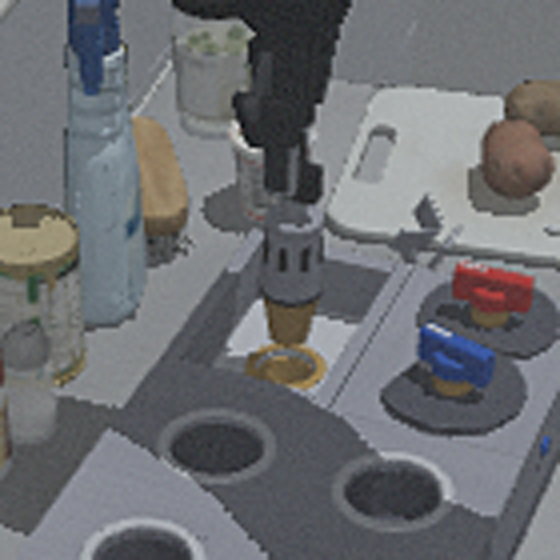

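The pipe is upright, with its foot tip at crop (289,341) directly above the drain ring at (286,367). I'll lower it slowly.

Call:
step_arm([
  {"travel":[-0.01,-0.005,-0.04],"spin":0},
  {"travel":[-0.01,-0.005,-0.09],"spin":0},
  {"travel":[-0.01,-0.005,-0.14],"spin":0},
  {"travel":[-0.01,-0.005,-0.18],"spin":0},
  {"travel":[-0.01,-0.005,-0.22],"spin":0},
  {"travel":[-0.01,-0.005,-0.25],"spin":0},
  {"travel":[-0.01,-0.005,-0.27],"spin":0},
  {"travel":[-0.01,-0.005,-0.29],"spin":0},
  {"travel":[-0.01,-0.005,-0.29],"spin":0},
])

```text
clock: 9.75
tool_pos: [592.0, -259.7, 139.2]
eef_rot: [-0.0, 0.999, -0.037, 0.001]
ft_force: [5.4, 4.1, -3.0]
finger_gap: 0.144
gripper_force: 69.3
```

Call:
step_arm([
  {"travel":[0.01,0.008,-0.01],"spin":0},
  {"travel":[0.01,0.008,-0.02],"spin":0},
  {"travel":[0.01,0.008,-0.03],"spin":0},
  {"travel":[0.01,0.008,-0.04],"spin":0},
  {"travel":[0.01,0.008,-0.05],"spin":0},
  {"travel":[0.01,0.008,-0.05],"spin":0},
])

```text
clock: 10.35
tool_pos: [595.7, -259.1, 133.1]
eef_rot: [0.0, 0.999, -0.037, 0.003]
ft_force: [1.0, 6.0, 44.6]
finger_gap: 0.143
gripper_force: 76.0
```

It's seated, with 45 N of reaction. I'll relax the force, open and back off.

Call:
step_arm([
  {"travel":[0,0,0.02],"spin":0},
  {"travel":[0,0,0.02],"spin":0},
])

```text
clock: 10.55
tool_pos: [593.9, -258.6, 133.8]
eef_rot: [-0.0, 0.999, -0.037, 0.001]
ft_force: [7.0, 3.2, 2.9]
finger_gap: 0.145
gripper_force: 73.3
```

Call:
step_arm([
  {"travel":[0,0,0],"spin":0},
  {"travel":[0,0,0],"spin":0},
  {"travel":[0,0,0],"spin":0},
  {"travel":[0,0,0],"spin":0},
  {"travel":[0,0,0],"spin":0},
  {"travel":[0,0,0],"spin":0},
  {"travel":[0,0,0.1],"spin":0},
  {"travel":[0,0,0.3],"spin":0},
  {"travel":[0,0,0.5],"spin":0},
  {"travel":[-0.3,0,0.5],"spin":0},
  {"travel":[-0.6,0,0.5],"spin":0},
  {"travel":[-0.6,0,0.5],"spin":0},
  {"travel":[-0.6,0,0.5],"spin":0},
], claw=-1)

```text
clock: 11.85
tool_pos: [470.3, -259.8, 234.0]
eef_rot: [0.0, 0.999, -0.038, -0.0]
ft_force: [-0.0, -0.4, 0.1]
finger_gap: 0.998
gripper_force: 0.0
```

```bash
python3 - <<'E'
from h import *
S=snap('side');T=snap('top');print(robot.observe()['tool_pos'])
for c,n in((S,'S'),(T,'T')): print(n,[proj(c,[590.6,-261,z]).round(1) for z in (85,153)])
a=cv2.resize(S['img'][80:220,230:370],None,fx=2.8,fy=2.8,interpolation=cv2.INTER_CUBIC)
b=cv2.resize(T['img'][160:300,310:450],None,fx=2.8,fy=2.8,interpolation=cv2.INTER_CUBIC)
cv2.imwrite('pics/g7.png',np.hstack([a,b]))
E
```

```text
[ 473.1077967  -259.20543127  233.75468369]
S [array([301.6, 162.9]), array([302.1, 141.8])]
T [array([369.4, 205.9]), array([375.8, 203.4])]
```

View pics/g7.png

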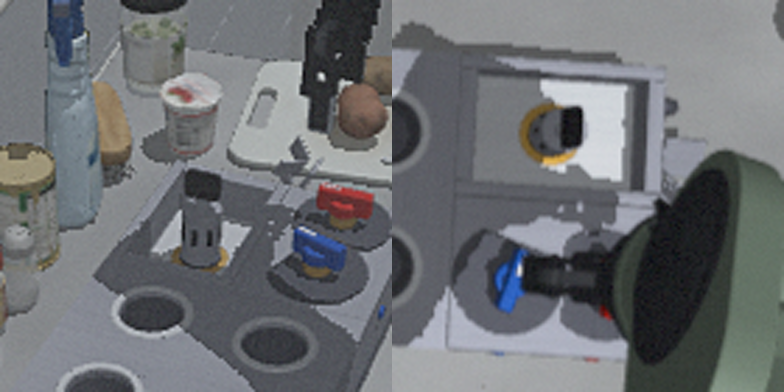

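The pipe is seated: its grip sits at side crop (203,185), which is where a home pipe should project. Next is the blue cock, so I'll check joints and bar angles.

```bash
python3 - <<'E'
from h import *
T0=dict(snap('top'));o=robot.observe();print(o['joint_pos'].round(2),o['tool_pos'])
T0['img']=cv2.imread('pics/top0.png')
for f,p in((BLUE,(353,260)),(RED,(388,262))):
    _,pts=cen(T0,p,15,f)
    w=np.array([onz(T0,*q,141)[:2] for q in pts]);_,_,vt=np.linalg.svd(w-w.mean(0));d=vt[0]*np.sign(vt[0][0]);print(np.arctan2(d[1],d[0]))
E
```

```text
[ 0.43  0.38 -0.06  1.82  0.03  0.94 -1.28] [ 473.55113122 -258.98192467  233.49363964]
-0.3422737992388402
0.05914320206710393
```

The j7 sign means the clockwise turn needs the gripper flipped half a turn first. I'll spin +2.91 rad while moving over the blue handle.

Call:
step_arm([
  {"travel":[-0.04,0.12,0],"spin":0.18},
  {"travel":[-0.04,0.24,0],"spin":0.36},
  {"travel":[-0.04,0.24,0],"spin":0.54},
  {"travel":[-0.04,0.24,0],"spin":0.72},
  {"travel":[-0.04,0.24,0],"spin":0.9},
  {"travel":[-0.04,0.24,0],"spin":1.0},
])

```text
clock: 12.6
tool_pos: [465.8, -210.7, 233.0]
eef_rot: [-0.0, 0.936, 0.351, 0.0]
ft_force: [0.6, -0.1, 0.3]
finger_gap: 1.004
gripper_force: 0.0
```

Call:
step_arm([
  {"travel":[0,0,0],"spin":0.18},
  {"travel":[0,0,0],"spin":0.36},
  {"travel":[0,0,0],"spin":0.54},
  {"travel":[0,0,0],"spin":0.72},
  {"travel":[0,0,0],"spin":0.9},
  {"travel":[0,0,0],"spin":1.0},
])

```text
clock: 13.2
tool_pos: [465.7, -210.8, 233.0]
eef_rot: [-0.0, 0.731, 0.683, 0.0]
ft_force: [0.3, -0.2, -0.2]
finger_gap: 1.002
gripper_force: 0.0
```

Call:
step_arm([
  {"travel":[0,0,0],"spin":0.18},
  {"travel":[0,0,0],"spin":0.36},
  {"travel":[0,0,0],"spin":0.54},
  {"travel":[0,0,0],"spin":0.72},
  {"travel":[0,0,0],"spin":0.9},
  {"travel":[0,0,0],"spin":1.0},
])

```text
clock: 13.8
tool_pos: [465.7, -210.8, 233.0]
eef_rot: [-0.0, 0.414, 0.91, 0.0]
ft_force: [0.0, -0.1, -0.8]
finger_gap: 0.998
gripper_force: 0.0
```

Call:
step_arm([
  {"travel":[0,0,0],"spin":0.18},
  {"travel":[0,0,0],"spin":0.36},
  {"travel":[0,0,0],"spin":0.54},
  {"travel":[0,0,0],"spin":0.7},
  {"travel":[0,0,0],"spin":0.7},
], claw=-0.3)

```text
clock: 14.3
tool_pos: [465.5, -210.9, 233.0]
eef_rot: [0.0, 0.153, 0.988, 0.001]
ft_force: [0.5, -0.4, -0.2]
finger_gap: 0.651
gripper_force: 0.0
```

Call:
step_arm([
  {"travel":[0,0,-0.2],"spin":0},
  {"travel":[0,0,-0.4],"spin":0},
  {"travel":[0,0,-0.5],"spin":0},
  {"travel":[0,0,-0.55],"spin":0},
  {"travel":[0,0,-0.58],"spin":0},
  {"travel":[0,0,-0.58],"spin":0},
])

```text
clock: 14.9
tool_pos: [465.1, -211.0, 117.4]
eef_rot: [0.0, 0.155, 0.988, 0.0]
ft_force: [-0.3, -0.3, -0.3]
finger_gap: 0.649
gripper_force: 0.0
```

Call:
step_arm([
  {"travel":[0,0,0],"spin":0},
  {"travel":[0,0,0],"spin":0},
  {"travel":[0,0,0],"spin":0},
  {"travel":[0,0,0],"spin":0},
  {"travel":[0,0,0],"spin":0},
  {"travel":[0,0,0],"spin":0},
  {"travel":[0,0,0],"spin":0},
], claw=1, newtons=50)

```text
clock: 15.6
tool_pos: [465.8, -209.2, 118.2]
eef_rot: [0.001, 0.154, 0.988, 0.001]
ft_force: [0.7, 13.9, 11.2]
finger_gap: 0.139
gripper_force: 49.5
```

It's gripped, with the axis slightly to +y. I'll shift over and turn clockwise.

Call:
step_arm([
  {"travel":[0,0.01,0.005],"spin":0},
  {"travel":[0,0.01,0.005],"spin":-0.15},
  {"travel":[0,0.01,0.005],"spin":-0.3},
  {"travel":[0,0.01,0.005],"spin":-0.45},
  {"travel":[0,0.01,0.005],"spin":-0.6},
  {"travel":[0,0.01,0.005],"spin":-0.75},
  {"travel":[0,0.01,0.005],"spin":-0.9},
  {"travel":[0,0.01,0.005],"spin":-0.9},
])

```text
clock: 16.4
tool_pos: [465.1, -209.6, 118.5]
eef_rot: [0.001, 0.489, 0.872, -0.0]
ft_force: [4.3, -5.5, -11.5]
finger_gap: 0.143
gripper_force: 51.5
```

Call:
step_arm([
  {"travel":[0,0,0],"spin":-0.15},
  {"travel":[0,0,0],"spin":-0.3},
  {"travel":[0,0,0],"spin":-0.45},
  {"travel":[0,0,0],"spin":-0.6},
  {"travel":[0,0,0],"spin":-0.7},
  {"travel":[0,0,0],"spin":-0.78},
  {"travel":[0,0,0],"spin":-0.85},
  {"travel":[0,0,0],"spin":-0.85},
])

```text
clock: 17.2
tool_pos: [464.4, -209.7, 118.5]
eef_rot: [0.0, 0.747, 0.665, -0.001]
ft_force: [-2.0, -6.4, -5.1]
finger_gap: 0.142
gripper_force: 59.8
```

```bash
python3 - <<'E'
from h import *
o=robot.observe();print(o['torque'],o['ft_force'],o['joint_pos'].round(2)); w=o['eef_rot'];print(2*np.arctan2(w[2],w[1]))
E
```

```text
[-1.27257656  0.39182634  1.27217665] [-1.96938397 -6.42034031 -5.11989223] [ 0.5   0.51 -0.25  1.99  0.2   0.66  0.  ]
1.4557515490663822
```

The cock is at its stop: bar angle -1.686 rad, 1.27 N m of moment. I'll release and go to the red handle.

Call:
step_arm([
  {"travel":[0,0,0],"spin":0.05},
  {"travel":[0,0,0],"spin":0.05},
  {"travel":[0,0,0],"spin":0.05},
  {"travel":[0,0,0],"spin":0.05},
  {"travel":[0,0,0.1],"spin":0.05},
  {"travel":[0,0,0.3],"spin":0.05},
  {"travel":[-0.03,-0.2,0.4],"spin":0.2},
  {"travel":[-0.03,-0.4,0.4],"spin":0.38},
  {"travel":[-0.03,-0.4,0.4],"spin":0.56},
  {"travel":[-0.03,-0.4,0.4],"spin":0.74},
  {"travel":[-0.03,-0.4,0.4],"spin":0.92},
  {"travel":[-0.03,-0.4,0.4],"spin":1.0},
], claw=-0.05)

```text
clock: 18.4
tool_pos: [458.7, -289.1, 198.3]
eef_rot: [-0.0, 0.432, 0.902, 0.0]
ft_force: [-0.6, -0.1, 0.8]
finger_gap: 0.526
gripper_force: 0.0
```

Call:
step_arm([
  {"travel":[0,0,0],"spin":0.18},
  {"travel":[0,0,0],"spin":0.36},
  {"travel":[0,0,0],"spin":0.54},
  {"travel":[0,0,0],"spin":0.72},
  {"travel":[0,0,0],"spin":0.9},
  {"travel":[0,0,0],"spin":0.98},
  {"travel":[0,0,0],"spin":0.98},
])

```text
clock: 19.1
tool_pos: [458.7, -289.2, 198.3]
eef_rot: [-0.0, 0.065, 0.998, 0.0]
ft_force: [0.9, 0.2, 0.5]
finger_gap: 0.525
gripper_force: 0.0
```

```bash
python3 - <<'E'
from h import *
o=robot.observe();w=o['eef_rot'];print(o['tool_pos'],2*np.arctan2(w[2],w[1]),o['joint_pos'].round(2))
S=snap('side')
cv2.imwrite('pics/g8.png',cv2.resize(S['img'][90:220,270:400],None,fx=4,fy=4,interpolation=cv2.INTER_CUBIC))
E
```

```text
[ 458.67724972 -289.15676821  198.2685808 ] 3.0123869855148064 [ 0.92  0.49 -0.63  1.83  0.36  0.93  1.57]
```

View pics/g8.png

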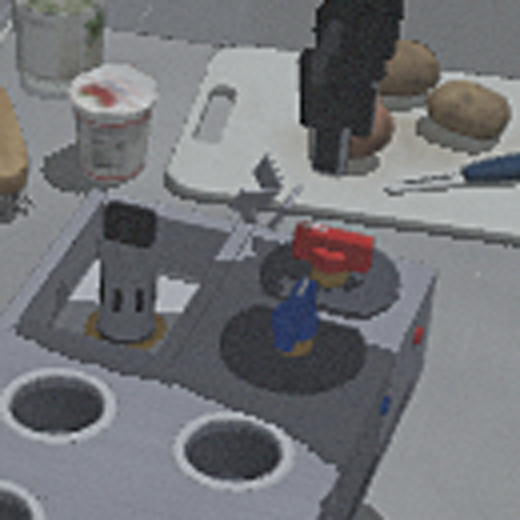

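The blue handle has turned fully, at crop (295,320), and the red one is still at off, below the gripper. I'll descend, grip and turn.

Call:
step_arm([
  {"travel":[0,0,-0.15],"spin":0.06},
  {"travel":[0,0,-0.28],"spin":0.06},
  {"travel":[0,0,-0.35],"spin":0.06},
  {"travel":[0,0,-0.395],"spin":0.06},
  {"travel":[0,0,-0.395],"spin":0.06},
])

```text
clock: 19.65
tool_pos: [458.7, -288.9, 118.8]
eef_rot: [-0.0, 0.042, 0.999, 0.0]
ft_force: [-0.8, -0.2, -0.3]
finger_gap: 0.526
gripper_force: 0.0
```

Call:
step_arm([
  {"travel":[0,0,0],"spin":0},
  {"travel":[0,0,0],"spin":0},
  {"travel":[0,0,0],"spin":0},
  {"travel":[0,0,0],"spin":0},
  {"travel":[0,0,0],"spin":0},
  {"travel":[0,0,0],"spin":0},
], claw=1)

```text
clock: 20.25
tool_pos: [459.3, -288.5, 120.4]
eef_rot: [0.001, 0.041, 0.999, -0.0]
ft_force: [-1.8, 7.0, 9.3]
finger_gap: 0.143
gripper_force: 49.1
```

Call:
step_arm([
  {"travel":[0,0,0.005],"spin":-0.15},
  {"travel":[0,0,0.005],"spin":-0.3},
  {"travel":[0,0,0.005],"spin":-0.45},
  {"travel":[0,0,0.005],"spin":-0.6},
  {"travel":[0,0,0.005],"spin":-0.75},
  {"travel":[0,0,0.005],"spin":-0.9},
  {"travel":[0,0,0.005],"spin":-1.0},
  {"travel":[0,0,0.005],"spin":-1.0},
])

```text
clock: 21.05
tool_pos: [458.9, -289.1, 120.6]
eef_rot: [0.0, 0.421, 0.907, -0.0]
ft_force: [1.4, -1.9, -7.1]
finger_gap: 0.141
gripper_force: 50.8
```

Call:
step_arm([
  {"travel":[0,0,0],"spin":-0.15},
  {"travel":[0,0,0],"spin":-0.3},
  {"travel":[0,0,0],"spin":-0.45},
  {"travel":[0,0,0],"spin":-0.6},
  {"travel":[0,0,0],"spin":-0.75},
  {"travel":[0,0,0],"spin":-0.9},
  {"travel":[0,0,0],"spin":-1.0},
  {"travel":[0,0,0],"spin":-1.0},
])

```text
clock: 21.85
tool_pos: [458.1, -289.3, 120.5]
eef_rot: [-0.0, 0.735, 0.678, -0.001]
ft_force: [-5.1, -2.5, -1.0]
finger_gap: 0.141
gripper_force: 51.9
```

```bash
python3 - <<'E'
from h import *
o=robot.observe();w=o['eef_rot'];print(o['torque'],2*np.arctan2(w[2],w[1])-np.pi)
E
```

```text
[-0.53619147  1.25705442  0.08571201] -1.6522952010923089
```

Call:
step_arm([
  {"travel":[0,0,0],"spin":-0.06},
  {"travel":[0,0,0],"spin":-0.06},
  {"travel":[0,0,0],"spin":-0.06},
])

```text
clock: 22.15
tool_pos: [458.2, -289.2, 120.5]
eef_rot: [-0.0, 0.749, 0.662, -0.001]
ft_force: [-4.5, -2.3, 0.9]
finger_gap: 0.141
gripper_force: 62.1
```

Call:
step_arm([
  {"travel":[0,0,0],"spin":0.04},
  {"travel":[0,0,0],"spin":0.04},
  {"travel":[0,0,0],"spin":0.04},
  {"travel":[0,0,0],"spin":0.04},
  {"travel":[0,0,0.1],"spin":0.04},
  {"travel":[0,0,0.3],"spin":0.04},
  {"travel":[0,0.1,0.5],"spin":0},
  {"travel":[0,0.3,0.6],"spin":0},
  {"travel":[0,0.5,0.6],"spin":0},
  {"travel":[0,0.7,0.6],"spin":0},
  {"travel":[0,0.9,0.6],"spin":0},
  {"travel":[0,0.9,0.6],"spin":0},
], claw=-0.05)

```text
clock: 23.35
tool_pos: [459.1, -104.2, 240.7]
eef_rot: [-0.0, 0.749, 0.662, 0.001]
ft_force: [0.1, -1.4, 0.7]
finger_gap: 0.524
gripper_force: 0.0
```

```bash
python3 - <<'E'
from h import *
T=snap('top');S=snap('side');o=robot.observe();w=o['eef_rot'];print(o['tool_pos'],2*np.arctan2(w[2],w[1]),o['joint_pos'].round(2))
cv2.imwrite('pics/h1.png',np.hstack([T['img'][180:320,100:420],]))
cv2.imwrite('pics/h1.png',np.vstack([cv2.resize(T['img'][190:310,105:345],None,fx=2.4,fy=2.4,interpolation=cv2.INTER_CUBIC),cv2.resize(S['img'][270:390,200:440],None,fx=2.4,fy=2.4,interpolation=cv2.INTER_CUBIC)]))
E
```

```text
[ 458.94121825 -108.41954471  240.53084309] 1.4433958431125231 [ 0.33  0.28 -0.27  1.97  0.09  0.91 -0.11]
```

View pics/h1.png

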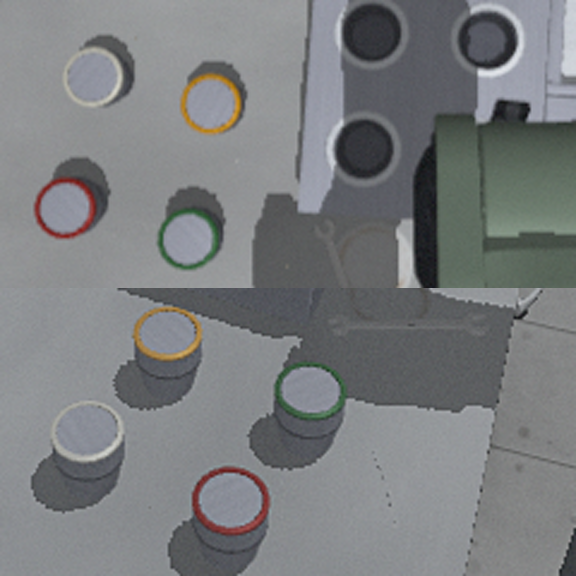

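The lid rims show in both views: orange at top crop (211,103) and side crop (168,334), green (188,239)/(310,390), red (66,208)/(231,500), white (93,77)/(88,432). The pots haven't moved.

```bash
python3 - <<'E'
from h import *
np.set_printoptions(precision=1,suppress=True)
T=snap('top');S=snap('side')
for n,a,b in [('orange',(211,103),(168,334)),('green',(188,239),(310,390)),('red',(66,208),(231,500)),('white',(93,77),(88,432))]:
  a=np.array(a)/2.4+[105,190]-.3;b=(np.array(b)-[0,288])/2.4+[200,270]-.3
  X=onz(T,*a,66)[:2];Y=onz(S,*b,66)[:2];print(n,X,Y,(X+Y)/2,tri(T,a,S,b))
E
```

```text
orange [532.1 169.5] [532.6 169.6] [532.4 169.6] (array([532.3, 169.6,  66.1]), np.float64(0.5540546366050518))
green [395.5 192.1] [397.7 190.4] [396.6 191.2] (array([396.6, 191.8,  68.1]), np.float64(1.7270797236288438))
red [428.  315.5] [429.7 315.1] [428.8 315.3] (array([428.8, 315.4,  66.8]), np.float64(1.4821845145641748))
white [560.1 290.2] [560.8 290.1] [560.5 290.1] (array([560.4, 290.2,  66.3]), np.float64(0.6405963857356303))
```

The triangulated lid heights are 66–68 mm, as they should be. I'll fetch the orange pot first.

Call:
step_arm([
  {"travel":[0.08,0.2,0],"spin":0},
  {"travel":[0.16,0.4,0],"spin":0},
  {"travel":[0.24,0.6,0],"spin":0},
  {"travel":[0.32,0.8,0],"spin":0},
  {"travel":[0.36,0.98,0],"spin":0},
  {"travel":[0.36,0.98,0],"spin":0},
], claw=-1, newtons=60)

```text
clock: 24.15
tool_pos: [531.5, 91.1, 240.0]
eef_rot: [-0.001, 0.75, 0.661, 0.001]
ft_force: [0.2, 0.0, 0.2]
finger_gap: 1.001
gripper_force: 0.0
```

Call:
step_arm([
  {"travel":[0,0.2,-0.1],"spin":0},
  {"travel":[0,0.41,-0.2],"spin":0},
  {"travel":[0,0.41,-0.4],"spin":0},
  {"travel":[0,0.41,-0.6],"spin":0},
  {"travel":[0,0.41,-0.6],"spin":0},
  {"travel":[0,0.41,-0.6],"spin":0},
])

```text
clock: 24.75
tool_pos: [531.1, 168.0, 120.8]
eef_rot: [-0.0, 0.752, 0.659, -0.0]
ft_force: [0.1, 0.4, 0.5]
finger_gap: 0.999
gripper_force: 0.0
```

Call:
step_arm([
  {"travel":[0.005,0.01,-0.15],"spin":0},
  {"travel":[0.005,0.01,-0.28],"spin":0},
  {"travel":[0.005,0.01,-0.36],"spin":0},
  {"travel":[0.005,0.01,-0.41],"spin":0},
  {"travel":[0.005,0.01,-0.435],"spin":0},
  {"travel":[0.005,0.01,-0.435],"spin":0},
])

```text
clock: 25.35
tool_pos: [532.4, 170.8, 34.1]
eef_rot: [0.0, 0.752, 0.66, 0.0]
ft_force: [-1.7, 0.6, 0.3]
finger_gap: 0.999
gripper_force: 0.0
```

Call:
step_arm([
  {"travel":[0,0,0],"spin":0},
  {"travel":[0,0,0],"spin":0},
  {"travel":[0,0,0],"spin":0},
  {"travel":[0,0,0],"spin":0},
  {"travel":[0,0,0],"spin":0},
  {"travel":[0,0,0],"spin":0},
], claw=1)

```text
clock: 25.95
tool_pos: [532.3, 171.1, 34.5]
eef_rot: [0.0, 0.751, 0.66, 0.001]
ft_force: [-3.3, -1.1, 11.8]
finger_gap: 0.688
gripper_force: 61.7
```

Call:
step_arm([
  {"travel":[0,0,0.1],"spin":0},
  {"travel":[0,0,0.3],"spin":0},
  {"travel":[0,0,0.5],"spin":0},
  {"travel":[0,0,0.7],"spin":0},
  {"travel":[0,0,0.85],"spin":0},
  {"travel":[0,0,0.85],"spin":0},
  {"travel":[0,0,0.85],"spin":0},
])

```text
clock: 26.65
tool_pos: [531.8, 170.8, 203.7]
eef_rot: [0.0, 0.751, 0.66, 0.0]
ft_force: [-0.3, -0.3, -3.2]
finger_gap: 0.682
gripper_force: 65.9
```

The pot is held, with a gap of 58 mm. I'll carry it to well 1 at (600,2).

Call:
step_arm([
  {"travel":[0.07,-0.17,0],"spin":0},
  {"travel":[0.14,-0.34,0],"spin":0},
  {"travel":[0.21,-0.51,0],"spin":0},
  {"travel":[0.28,-0.68,0],"spin":0},
  {"travel":[0.34,-0.84,0],"spin":0},
  {"travel":[0.343,-0.84,0],"spin":0},
  {"travel":[0.343,-0.84,-0.1],"spin":0},
  {"travel":[0.343,-0.84,-0.25],"spin":0},
  {"travel":[0.343,-0.84,-0.35],"spin":0},
  {"travel":[0.343,-0.84,-0.4],"spin":0},
  {"travel":[0.343,-0.84,-0.43],"spin":0},
  {"travel":[0.343,-0.84,-0.43],"spin":0},
])

```text
clock: 27.85
tool_pos: [600.1, 3.1, 116.8]
eef_rot: [-0.0, 0.751, 0.66, -0.0]
ft_force: [0.2, 0.2, -2.4]
finger_gap: 0.689
gripper_force: 65.9
```

Call:
step_arm([
  {"travel":[0,0,-0.02],"spin":0},
  {"travel":[0,0,-0.035],"spin":0},
  {"travel":[0,0,-0.05],"spin":0},
  {"travel":[0,0,-0.06],"spin":0},
  {"travel":[0,0,-0.06],"spin":0},
])

```text
clock: 28.35
tool_pos: [599.8, 4.3, 106.5]
eef_rot: [-0.001, 0.751, 0.66, 0.0]
ft_force: [-11.8, 6.2, 15.2]
finger_gap: 0.685
gripper_force: 67.7
```

Call:
step_arm([
  {"travel":[-0.01,0.005,0],"spin":0},
  {"travel":[-0.01,0.005,-0.01],"spin":0},
  {"travel":[-0.01,0.005,-0.015],"spin":0},
  {"travel":[-0.01,0.005,-0.015],"spin":0},
])

```text
clock: 28.75
tool_pos: [599.8, 4.5, 106.0]
eef_rot: [0.001, 0.751, 0.66, 0.002]
ft_force: [-14.7, 1.5, 50.5]
finger_gap: 0.683
gripper_force: 71.9
```

It's home, with TCP z 106 as predicted and 50 N of reaction. I'll release and go for the green pot.

Call:
step_arm([
  {"travel":[0,0,0.012],"spin":0},
  {"travel":[0,0,0.012],"spin":0},
  {"travel":[0,0,0.012],"spin":0},
  {"travel":[0,0,0.012],"spin":0},
  {"travel":[0,0,0.012],"spin":0},
  {"travel":[0,0,0.1],"spin":0},
  {"travel":[0,0,0.3],"spin":0},
  {"travel":[0,0,0.5],"spin":0},
  {"travel":[-0.2,0.2,0.5],"spin":0},
  {"travel":[-0.4,0.4,0.5],"spin":0},
  {"travel":[-0.6,0.6,0.5],"spin":0},
  {"travel":[-0.8,0.8,0.5],"spin":0},
  {"travel":[-0.98,0.9,0.4],"spin":0},
  {"travel":[-0.98,0.92,0.3],"spin":0},
  {"travel":[-0.98,0.92,0.2],"spin":0},
  {"travel":[-0.98,0.92,0.2],"spin":0},
], claw=-1)

```text
clock: 30.35
tool_pos: [401.1, 187.8, 140.7]
eef_rot: [-0.0, 0.751, 0.66, -0.002]
ft_force: [-0.1, 0.1, 0.6]
finger_gap: 0.999
gripper_force: 0.0
```

```bash
cat >> h.py <<'E'
def rims(c,pots):  # coloured/white lid rims -> world xy at z=66
    hues={'green':lambda h,b:(abs(h[...,0]-65)<25)&(h[...,1]>60),'red':lambda h,b:((h[...,0]<7)|(h[...,0]>172))&(h[...,1]>90),
          'orange':lambda h,b:(abs(h[...,0]-20)<8)&(h[...,1]>110),'white':lambda h,b:(h[...,2]>160)&(h[...,0]<50)&(h[...,1]>12)}
    for n,X in pots.items():
        try:
            u=tuple(int(q) for q in proj(c,[*X,66]).round()); a,p=cen(c,u,30,hues[n]); print(n,a.round(1),onz(c,*a,66)[:2].round(1),len(p))
        except Exception as e: print(n,'no')
P={'orange':(532.4,169.6),'green':(396.6,191.2),'red':(428.8,315.3),'white':(560.5,290.1)}
E
python3 - <<'E'
from h import *
for n in('top','side'): print(n); rims(snap(n),{k:P[k] for k in('green','red','white')})
print(robot.observe()['tool_pos'])
E
```

```text
top
green [186.4 288.9] [396.3 184. ] 78
red [136.5 268.4] [447.1 305.5] 53
white [134.6 221.9] [560.3 311.9] 30
side
green [328.9 312.6] [397.4 191.4] 156
red [295.7 358.4] [429.9 316. ] 219
white no
[402.61288107 187.81157027 142.59068401]
```

Call:
step_arm([
  {"travel":[-0.03,0.02,-0.1],"spin":0},
  {"travel":[-0.03,0.02,-0.2],"spin":0},
  {"travel":[-0.03,0.02,-0.25],"spin":0},
  {"travel":[-0.03,0.02,-0.25],"spin":0},
])

```text
clock: 30.85
tool_pos: [396.6, 191.6, 92.1]
eef_rot: [-0.0, 0.752, 0.66, -0.0]
ft_force: [-0.2, 0.1, 0.9]
finger_gap: 1.002
gripper_force: 0.0
```

Call:
step_arm([
  {"travel":[0,0,-0.12],"spin":0},
  {"travel":[0,0,-0.22],"spin":0},
  {"travel":[0,0,-0.27],"spin":0},
  {"travel":[0,0,-0.29],"spin":0},
  {"travel":[0,0,-0.29],"spin":0},
])

```text
clock: 31.35
tool_pos: [396.6, 192.0, 34.6]
eef_rot: [0.0, 0.751, 0.66, 0.0]
ft_force: [-0.4, 0.1, 0.5]
finger_gap: 1.004
gripper_force: 0.0
```

Call:
step_arm([
  {"travel":[0,0,0],"spin":0},
  {"travel":[0,0,0],"spin":0},
  {"travel":[0,0,0],"spin":0},
  {"travel":[0,0,0],"spin":0},
  {"travel":[0,0,0],"spin":0},
  {"travel":[0,0,0],"spin":0},
], claw=1)

```text
clock: 31.95
tool_pos: [396.7, 192.1, 35.2]
eef_rot: [0.0, 0.751, 0.66, 0.001]
ft_force: [-3.5, -0.8, 15.4]
finger_gap: 0.689
gripper_force: 60.7
```

Call:
step_arm([
  {"travel":[0,0,0.1],"spin":0},
  {"travel":[0,0,0.3],"spin":0},
  {"travel":[0,0,0.5],"spin":0},
  {"travel":[0,0,0.7],"spin":0},
  {"travel":[0,0,0.85],"spin":0},
  {"travel":[0,0,0.85],"spin":0},
  {"travel":[0,0,0.85],"spin":0},
])

```text
clock: 32.65
tool_pos: [396.5, 191.6, 204.7]
eef_rot: [0.0, 0.752, 0.66, 0.001]
ft_force: [0.4, 0.1, -3.7]
finger_gap: 0.684
gripper_force: 66.4
```

Call:
step_arm([
  {"travel":[0.09,-0.18,0],"spin":0},
  {"travel":[0.18,-0.36,0],"spin":0},
  {"travel":[0.26,-0.54,0],"spin":0},
  {"travel":[0.35,-0.72,0],"spin":0},
  {"travel":[0.437,-0.898,0],"spin":0},
  {"travel":[0.437,-0.898,0],"spin":0},
  {"travel":[0.437,-0.898,-0.1],"spin":0},
  {"travel":[0.437,-0.898,-0.25],"spin":0},
  {"travel":[0.437,-0.898,-0.35],"spin":0},
  {"travel":[0.437,-0.898,-0.4],"spin":0},
  {"travel":[0.437,-0.898,-0.44],"spin":0},
  {"travel":[0.437,-0.898,-0.465],"spin":0},
  {"travel":[0.437,-0.898,-0.48],"spin":0},
  {"travel":[0.437,-0.898,-0.49],"spin":0},
  {"travel":[0.437,-0.898,-0.49],"spin":0},
])

```text
clock: 34.15
tool_pos: [484.8, 12.6, 107.3]
eef_rot: [0.001, 0.751, 0.66, 0.001]
ft_force: [3.5, 0.8, 6.6]
finger_gap: 0.687
gripper_force: 67.7
```

Call:
step_arm([
  {"travel":[0.003,0,-0.01],"spin":0},
  {"travel":[0.003,0,-0.02],"spin":0},
  {"travel":[0.003,0,-0.02],"spin":0},
])

```text
clock: 34.45
tool_pos: [484.7, 12.6, 105.9]
eef_rot: [0.001, 0.751, 0.66, 0.0]
ft_force: [-24.1, -0.1, 88.3]
finger_gap: 0.685
gripper_force: 76.8
```

Call:
step_arm([
  {"travel":[0,0,0.015],"spin":0},
  {"travel":[0,0,0.015],"spin":0},
  {"travel":[0,0,0.015],"spin":0},
  {"travel":[0,0,0.015],"spin":0},
  {"travel":[0,0,0.015],"spin":0},
  {"travel":[0,0,0.1],"spin":0},
  {"travel":[0,0,0.3],"spin":0},
  {"travel":[0,0,0.5],"spin":0},
  {"travel":[-0.05,0.2,0.5],"spin":0},
  {"travel":[-0.1,0.4,0.5],"spin":0},
  {"travel":[-0.15,0.6,0.5],"spin":0},
  {"travel":[-0.2,0.8,0.5],"spin":0},
  {"travel":[-0.25,0.98,0.5],"spin":0},
  {"travel":[-0.25,0.98,0.5],"spin":0},
], claw=-1)

```text
clock: 35.85
tool_pos: [432.7, 213.0, 202.3]
eef_rot: [-0.001, 0.749, 0.662, 0.0]
ft_force: [0.5, 0.1, 0.3]
finger_gap: 0.999
gripper_force: 0.0
```

```bash
python3 - <<'E'
from h import *
for n in('top','side'): print(n); rims(snap(n),{k:P[k] for k in('red','white')})
print(robot.observe()['tool_pos'])
E
```

```text
top
red no
white no
side
red [295.6 358.4] [430.  316.1] 217
white no
[434.02871617 208.74901851 202.04906889]
```

Call:
step_arm([
  {"travel":[-0.01,0.2,0],"spin":0},
  {"travel":[-0.025,0.4,0],"spin":0},
  {"travel":[-0.025,0.535,-0.1],"spin":0},
  {"travel":[-0.025,0.535,-0.3],"spin":0},
  {"travel":[-0.025,0.535,-0.45],"spin":0},
  {"travel":[-0.025,0.535,-0.5],"spin":0},
  {"travel":[-0.025,0.535,-0.5],"spin":0},
])

```text
clock: 36.65
tool_pos: [429.4, 314.1, 101.5]
eef_rot: [0.0, 0.752, 0.659, -0.001]
ft_force: [0.7, 0.2, 1.1]
finger_gap: 1.002
gripper_force: 0.0
```

Call:
step_arm([
  {"travel":[0,0.005,-0.12],"spin":0},
  {"travel":[0,0.005,-0.22],"spin":0},
  {"travel":[0,0.005,-0.29],"spin":0},
  {"travel":[0,0.005,-0.335],"spin":0},
  {"travel":[0,0.005,-0.335],"spin":0},
])

```text
clock: 37.15
tool_pos: [429.5, 316.1, 35.2]
eef_rot: [0.0, 0.751, 0.66, -0.0]
ft_force: [-0.6, -0.2, 0.3]
finger_gap: 1.003
gripper_force: 0.0
```

Call:
step_arm([
  {"travel":[0,0,0],"spin":0},
  {"travel":[0,0,0],"spin":0},
  {"travel":[0,0,0],"spin":0},
  {"travel":[0,0,0],"spin":0},
  {"travel":[0,0,0],"spin":0},
  {"travel":[0,0,0],"spin":0},
], claw=1)

```text
clock: 37.75
tool_pos: [429.7, 316.7, 36.4]
eef_rot: [0.0, 0.751, 0.66, 0.001]
ft_force: [-3.5, -1.2, 11.2]
finger_gap: 0.69
gripper_force: 61.9
```

Call:
step_arm([
  {"travel":[0,0,0.1],"spin":0},
  {"travel":[0,0,0.3],"spin":0},
  {"travel":[0,0,0.5],"spin":0},
  {"travel":[0,0,0.7],"spin":0},
  {"travel":[0,0,0.9],"spin":0},
  {"travel":[0,0,0.9],"spin":0},
  {"travel":[0,0,0.9],"spin":0},
])

```text
clock: 38.45
tool_pos: [429.5, 316.1, 215.9]
eef_rot: [0.0, 0.751, 0.66, 0.001]
ft_force: [-0.2, 0.6, -4.8]
finger_gap: 0.686
gripper_force: 67.3
```

Call:
step_arm([
  {"travel":[0.05,-0.2,0],"spin":0},
  {"travel":[0.1,-0.4,0],"spin":0},
  {"travel":[0.15,-0.6,0],"spin":0},
  {"travel":[0.19,-0.8,0],"spin":0},
  {"travel":[0.23,-1.0,0],"spin":0},
])

```text
clock: 38.95
tool_pos: [474.7, 114.4, 213.9]
eef_rot: [-0.0, 0.751, 0.66, -0.001]
ft_force: [1.0, 0.1, -3.4]
finger_gap: 0.682
gripper_force: 67.0
```

Call:
step_arm([
  {"travel":[0,-0.2,0],"spin":0},
  {"travel":[0,-0.4,0],"spin":0},
  {"travel":[0,-0.6,0],"spin":0},
  {"travel":[0,-0.8,0],"spin":0},
  {"travel":[0,-1.0,0],"spin":0},
  {"travel":[0,-1.0,0],"spin":0},
  {"travel":[0,-1.0,0],"spin":0},
])

```text
clock: 39.65
tool_pos: [474.5, -84.4, 214.0]
eef_rot: [-0.001, 0.752, 0.659, -0.001]
ft_force: [-0.2, 0.4, -4.8]
finger_gap: 0.687
gripper_force: 66.9
```

Call:
step_arm([
  {"travel":[0.005,-0.09,0],"spin":0},
  {"travel":[0.005,-0.09,-0.15],"spin":0},
  {"travel":[0.005,-0.09,-0.3],"spin":0},
  {"travel":[0.005,-0.09,-0.4],"spin":0},
  {"travel":[0.005,-0.09,-0.45],"spin":0},
  {"travel":[0.005,-0.09,-0.49],"spin":0},
  {"travel":[0.005,-0.09,-0.51],"spin":0},
  {"travel":[0.005,-0.09,-0.525],"spin":0},
  {"travel":[0.005,-0.09,-0.535],"spin":0},
  {"travel":[0.005,-0.09,-0.535],"spin":0},
])

```text
clock: 40.65
tool_pos: [476.1, -102.0, 108.8]
eef_rot: [0.0, 0.752, 0.66, -0.0]
ft_force: [-3.9, -2.1, -2.9]
finger_gap: 0.688
gripper_force: 67.6
```

Call:
step_arm([
  {"travel":[-0.003,-0.003,-0.01],"spin":0},
  {"travel":[-0.003,-0.003,-0.016],"spin":0},
  {"travel":[-0.003,-0.003,-0.02],"spin":0},
  {"travel":[-0.003,-0.003,-0.02],"spin":0},
])

```text
clock: 41.05
tool_pos: [476.2, -102.2, 107.7]
eef_rot: [0.001, 0.751, 0.66, 0.0]
ft_force: [-25.3, 5.0, 76.1]
finger_gap: 0.682
gripper_force: 75.6
```

It's home at z 107.7. I'll release and fetch the white pot.

Call:
step_arm([
  {"travel":[0,0,0.015],"spin":0},
  {"travel":[0,0,0.015],"spin":0},
  {"travel":[0,0,0.015],"spin":0},
  {"travel":[0,0,0.015],"spin":0},
  {"travel":[0,0,0.015],"spin":0},
  {"travel":[0,0,0.1],"spin":0},
  {"travel":[0,0,0.3],"spin":0},
  {"travel":[0,0,0.5],"spin":0},
  {"travel":[0.05,0.2,0.5],"spin":0},
  {"travel":[0.1,0.4,0.5],"spin":0},
  {"travel":[0.15,0.6,0.5],"spin":0},
  {"travel":[0.2,0.8,0.5],"spin":0},
  {"travel":[0.25,1.0,0.5],"spin":0},
  {"travel":[0.25,1.0,0.5],"spin":0},
], claw=-1)

```text
clock: 42.45
tool_pos: [526.1, 103.6, 204.2]
eef_rot: [-0.001, 0.749, 0.662, 0.001]
ft_force: [0.0, -1.5, -0.3]
finger_gap: 1.003
gripper_force: 0.0
```

```bash
python3 - <<'E'
from h import *
S=snap('side');T=snap('top');print(robot.observe()['tool_pos'])
W=lambda h,b:(h[...,2]>150)&(b[...,2]>b[...,0]+4)
for c in(T,S): 
  u=tuple(int(q) for q in proj(c,[560.5,290.1,66]).round());print(u)
  a,p=cen(c,u,24,W);print(a,onz(c,*a,66),len(p))
cv2.imwrite('pics/w.png',np.vstack([cv2.resize(T['img'][170:290,100:400],None,fx=2,fy=2),cv2.resize(S['img'][130:390,200:400][::,:],None,fx=1.35,fy=1.35)[:,:].copy() if 0 else cv2.resize(S['img'][270:390,150:450],None,fx=2,fy=2)]))
E
```

```text
[525.59250345  98.49326925 203.89254885]
(143, 222)Traceback (most recent call last):
  File "<stdin>", line 6, in <module>
  File "h.py", line 35, in cen
    m=(l==1+np.argmax(st[1:,4])).astype(np.uint8)
            ~~~~~~~~~^^^^^^^^^^
    return _wrapfunc(a, 'argmax', axis=axis, out=out, **kwds)
    return bound(*args, **kwds)
ValueError: attempt to get argmax of an empty sequence
```

```bash
python3 - <<'E'
from h import *
for n,(u,v) in(('side',(237,334)),('top',(144,222))):
  c=snap(n);o=cv2.imread(f'pics/{n}0.png')
  t=o[v-18:v+18,u-18:u+18]; r=cv2.matchTemplate(c['img'][v-45:v+45,u-45:u+45],t,cv2.TM_CCOEFF_NORMED)
  _,m,_,l=cv2.minMaxLoc(r);print(n,m,np.array(l)-27)
E
```

```text
side 0.8165591359138489 [-10  -6]
top 0.44665369391441345 [-24  20]
```

The side match suggests the white pot was knocked, so I'll look.

```bash
python3 - <<'E'
from h import *
S=snap('side');T=snap('top')
cv2.imwrite('pics/w2.png',np.hstack([cv2.resize(T['img'][180:280,90:190],None,fx=4,fy=4,interpolation=cv2.INTER_CUBIC),cv2.resize(S['img'][270:370,190:290],None,fx=4,fy=4,interpolation=cv2.INTER_CUBIC)]))
E
```

```text
(no output)
```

View pics/w2.png

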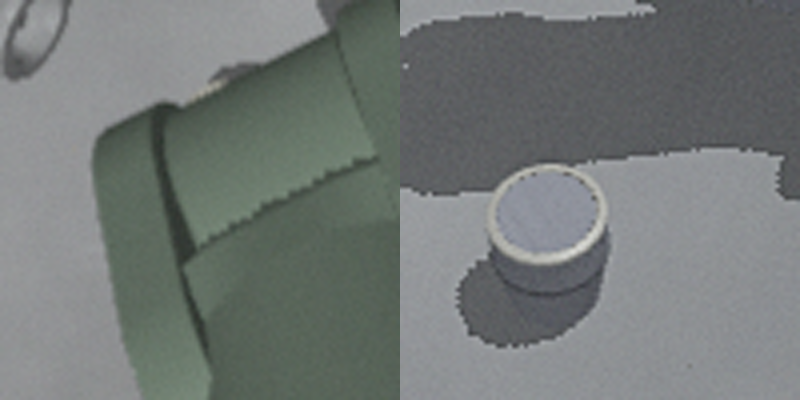

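The white pot was knocked but is still upright. Its rim is centred at side crop (548,214), which is pixel (226.6,323.1).

```bash
python3 - <<'E'
from h import *
S=snap('side');c=S
h=cv2.cvtColor(c['img'],cv2.COLOR_BGR2HSV)
print(onz(S,226.6,323.1,66))
W=lambda h,b:(h[...,2]>170)&(b[...,2]>b[...,0]-3)
a,p=cen(S,(227,323),18,W);print(a,onz(S,*a,66),len(p),robot.observe()['tool_pos'])
E
```

```text
[585.44082548 281.27462047  66.        ]
[227.58052039 323.64943741] [583.05240331 281.90820727  66.        ] 89 [525.75592092  96.67040062 204.29818368]
```

Call:
step_arm([
  {"travel":[0.06,0.2,0],"spin":0},
  {"travel":[0.12,0.4,0],"spin":0},
  {"travel":[0.18,0.6,0],"spin":0},
  {"travel":[0.24,0.8,0],"spin":0},
  {"travel":[0.29,0.92,-0.1],"spin":0},
  {"travel":[0.29,0.92,-0.3],"spin":0},
  {"travel":[0.29,0.92,-0.45],"spin":0},
  {"travel":[0.29,0.92,-0.5],"spin":0},
  {"travel":[0.29,0.92,-0.5],"spin":0},
])

```text
clock: 43.7
tool_pos: [583.5, 280.9, 103.5]
eef_rot: [-0.0, 0.752, 0.66, -0.001]
ft_force: [0.1, 0.3, -0.0]
finger_gap: 0.998
gripper_force: 0.0
```

```bash
python3 - <<'E'
from h import *
S=snap('side');o=robot.observe();w=o['eef_rot']
W=lambda h,b:(h[...,2]>150)&(b[...,2]>b[...,0]-3)
a,p=cen(S,(227,323),18,W);print(p[:,0].min(),p[:,0].max(),p[:,1].min(),p[:,1].max(),a,onz(S,*a,66),len(p),o['tool_pos'],2*np.arctan2(w[2],w[1]))
E
```

```text
238.0 241.0 321.0 326.0 [239.69444444 323.58333333] [560.0387387 274.1238665  66.       ] 16 [584.1745836  281.39155095 104.99052216] 1.4405494990971417
```

Call:
step_arm([
  {"travel":[0,0,-0.12],"spin":0},
  {"travel":[0,0,-0.22],"spin":0},
  {"travel":[0,0,-0.29],"spin":0},
  {"travel":[0,0,-0.345],"spin":0},
  {"travel":[0,0,-0.345],"spin":0},
])

```text
clock: 44.25
tool_pos: [583.7, 281.5, 34.9]
eef_rot: [-0.0, 0.751, 0.66, -0.0]
ft_force: [-0.4, -0.7, 0.9]
finger_gap: 0.992
gripper_force: 0.0
```

Call:
step_arm([
  {"travel":[0,0,0],"spin":0},
  {"travel":[0,0,0],"spin":0},
  {"travel":[0,0,0],"spin":0},
  {"travel":[0,0,0],"spin":0},
  {"travel":[0,0,0],"spin":0},
  {"travel":[0,0,0],"spin":0},
], claw=1)

```text
clock: 44.85
tool_pos: [584.3, 282.0, 36.7]
eef_rot: [0.0, 0.751, 0.66, 0.001]
ft_force: [-3.7, -1.4, 8.9]
finger_gap: 0.683
gripper_force: 63.4
```

Call:
step_arm([
  {"travel":[0,0,0.1],"spin":0},
  {"travel":[0,0,0.3],"spin":0},
  {"travel":[0,0,0.5],"spin":0},
  {"travel":[0,0,0.7],"spin":0},
  {"travel":[0,0,0.9],"spin":0},
  {"travel":[0,0,0.9],"spin":0},
  {"travel":[0,0,0.9],"spin":0},
])

```text
clock: 45.55
tool_pos: [583.9, 281.7, 216.0]
eef_rot: [0.0, 0.751, 0.66, 0.001]
ft_force: [-0.7, 0.2, -5.2]
finger_gap: 0.683
gripper_force: 66.9
```

Call:
step_arm([
  {"travel":[0.01,-0.2,0],"spin":0},
  {"travel":[0.02,-0.4,0],"spin":0},
  {"travel":[0.03,-0.6,0],"spin":0},
  {"travel":[0.035,-0.8,0],"spin":0},
  {"travel":[0.035,-1.0,0],"spin":0},
])

```text
clock: 46.05
tool_pos: [589.8, 79.9, 213.7]
eef_rot: [-0.001, 0.751, 0.66, -0.001]
ft_force: [0.7, -0.8, -4.8]
finger_gap: 0.685
gripper_force: 66.6
```

Call:
step_arm([
  {"travel":[0,-0.2,0],"spin":0},
  {"travel":[0,-0.4,0],"spin":0},
  {"travel":[0,-0.6,0],"spin":0},
  {"travel":[0,-0.8,0],"spin":0},
  {"travel":[0,-0.96,0],"spin":0},
  {"travel":[0,-0.96,0],"spin":0},
  {"travel":[0,-0.96,-0.15],"spin":0},
  {"travel":[0,-0.96,-0.2],"spin":0},
  {"travel":[0,-0.96,-0.2],"spin":0},
])

```text
clock: 46.95
tool_pos: [589.4, -109.7, 173.1]
eef_rot: [-0.002, 0.751, 0.66, -0.001]
ft_force: [-0.2, 0.2, -4.4]
finger_gap: 0.679
gripper_force: 66.4
```

Call:
step_arm([
  {"travel":[0.007,-0.004,-0.1],"spin":0},
  {"travel":[0.007,-0.004,-0.2],"spin":0},
  {"travel":[0.007,-0.004,-0.26],"spin":0},
  {"travel":[0.007,-0.004,-0.29],"spin":0},
  {"travel":[0.007,-0.004,-0.31],"spin":0},
  {"travel":[0.007,-0.004,-0.325],"spin":0},
  {"travel":[0.007,-0.004,-0.325],"spin":0},
])

```text
clock: 47.65
tool_pos: [590.9, -111.5, 110.7]
eef_rot: [-0.001, 0.751, 0.66, -0.001]
ft_force: [-9.6, -1.6, -1.7]
finger_gap: 0.683
gripper_force: 66.8
```

Call:
step_arm([
  {"travel":[-0.007,0.0,-0.015],"spin":0},
  {"travel":[-0.007,0.0,-0.025],"spin":0},
  {"travel":[-0.007,0,-0.03],"spin":0},
  {"travel":[-0.007,0,-0.03],"spin":0},
])

```text
clock: 48.05
tool_pos: [590.6, -111.6, 108.2]
eef_rot: [0.001, 0.752, 0.66, -0.0]
ft_force: [-26.6, 0.4, 56.8]
finger_gap: 0.685
gripper_force: 73.2
```

It's home at z 108.2, as predicted. I'll release, retreat clear and check everything.

Call:
step_arm([
  {"travel":[0,0,0.015],"spin":0},
  {"travel":[0,0,0.015],"spin":0},
  {"travel":[0,0,0.015],"spin":0},
  {"travel":[0,0,0.015],"spin":0},
  {"travel":[0,0,0.015],"spin":0},
  {"travel":[0,0,0.1],"spin":0},
  {"travel":[0,0,0.3],"spin":0},
  {"travel":[0,0,0.5],"spin":0},
  {"travel":[0,0.0,0.7],"spin":0},
  {"travel":[-0.2,0.2,0.7],"spin":0},
  {"travel":[-0.4,0.4,0.7],"spin":0},
  {"travel":[-0.6,0.6,0.7],"spin":0},
  {"travel":[-0.8,0.8,0.7],"spin":0},
  {"travel":[-0.9,1.0,0.7],"spin":0},
  {"travel":[-0.9,1.0,0.7],"spin":0},
], claw=-1)

```text
clock: 49.55
tool_pos: [408.5, 91.7, 244.6]
eef_rot: [0.0, 0.75, 0.661, 0.0]
ft_force: [1.6, -0.8, 0.2]
finger_gap: 0.997
gripper_force: 0.0
```

Call:
step_arm([
  {"travel":[0,0.2,0],"spin":0},
  {"travel":[0,0.4,0],"spin":0},
  {"travel":[0,0.6,0],"spin":0},
  {"travel":[0,0.8,0],"spin":0},
  {"travel":[0,1.0,0],"spin":0},
  {"travel":[0,1.0,0],"spin":0},
  {"travel":[0,1.0,0],"spin":0},
])

```text
clock: 50.25
tool_pos: [410.4, 289.5, 243.9]
eef_rot: [-0.0, 0.751, 0.66, -0.0]
ft_force: [-0.4, -0.4, 0.4]
finger_gap: 0.998
gripper_force: 0.0
```

```bash
python3 - <<'E'
from h import *
np.set_printoptions(precision=1,suppress=True)
T=snap('top','end_t');S=snap('side','end_s');print(robot.observe()['tool_pos'],robot.observe()['clock'])
hs={'orange':lambda h,b:(abs(h[...,0]-20)<8)&(h[...,1]>110),'green':lambda h,b:(abs(h[...,0]-65)<25)&(h[...,1]>60),'red':lambda h,b:((h[...,0]<7)|(h[...,0]>172))&(h[...,1]>90),'white':lambda h,b:(h[...,2]>140)&(b[...,2]>b[...,0]-3)}
for n,X in {'orange':(600,3),'green':(485,12),'red':(476,-103),'white':(591,-112)}.items():
  q=[]
  for c in(T,S):
    try:
      a,p=cen(c,tuple(int(x) for x in proj(c,[*X,138]).round()),20,hs[n]);q.append(a);print(n,onz(c,*a,138)[:2],len(p))
    except Exception as e: print(n,'no')
  if len(q)==2: print('  tri',*tri(T,q[0],S,q[1]))
for n,f,p in(('blue',BLUE,[465,-210,131]),('red',RED,[459,-289,131])):
  for c in (T,S):
    a,pp=cen(c,tuple(int(x) for x in proj(c,p).round()),16,f);_,_,vt=np.linalg.svd(np.array([onz(c,*q,141)[:2] for q in pp])-onz(c,*a,141)[:2],full_matrices=False);print(n,len(pp),np.arctan2(vt[0][1],vt[0][0]))
a=[cen(c,tuple(int(x) for x in proj(c,[592,-260,140]).round()),10,BLK)[0] for c in(T,S)];print('grip',*tri(T,a[0],S,a[1]))
E
```

```text
[410.9 288.1 244.1] 50.35
orange [599.7   3.5] 157
orange [601.7   2.8] 112
  tri [600.4   3.7 139. ] 1.7841324654084931
green [485.   12.5] 131
green no
red [ 476.5 -102. ] 139
red no
white [ 590.3 -111.4] 184
white [ 604.  -110.3] 54
  tri [ 596.7 -109.5  139.7] 13.507557459444762
blue 179 1.4817981095515593Traceback (most recent call last):
  File "<stdin>", line 14, in <module>
  File "h.py", line 35, in cen
    m=(l==1+np.argmax(st[1:,4])).astype(np.uint8)
            ~~~~~~~~~^^^^^^^^^^
    return _wrapfunc(a, 'argmax', axis=axis, out=out, **kwds)
    return bound(*args, **kwds)
ValueError: attempt to get argmax of an empty sequence
```

```bash
python3 - <<'E'
from h import *
T=snap('top')
for n,f,p in(('blue',BLUE,[465,-210,131]),('red',RED,[459,-289,131])):
  a,pp=cen(T,tuple(int(x) for x in proj(T,p).round()),16,f);r=cv2.minAreaRect(pp);print(n,len(pp),np.ptp(pp,axis=0),r[1],r[2])
a,pp=cen(T,tuple(int(x) for x in proj(T,[592,-260,140]).round()),11,BLK);print('grip',onz(T,*a,140),len(pp))
E
```

```text
blue 179 [23. 13.] (22.807893753051758, 12.521980285644531) 26.56505012512207
red 181 [24. 12.] (22.807893753051758, 12.521980285644531) 26.56505012512207
grip [ 587.63351244 -258.9180135   140.        ] 86
```

```bash
python3 -c "
from station import ticket
print(ticket.job_done())"
```

```text
the job is handed in; nothing more can be done
None
```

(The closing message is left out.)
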